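Line up the coffee-bar canisters by height

TASK

Line up the four canisters on the coasters of the wooden board in order of height, one upright in the middle of each coaster: the tallest on the coaster next to the black candle, then down in height to the shortest on the coaster next to the white sugar pot. Leave the candle and the sugar pot where they stand, and do not tip any canister over.

Things in the scene. Friction and masses are not known exactly. Their poses are not given: they have to be found in the camera images.
- green (a point): The tallest canister: an upright sage-green round tin, 60 mm in diameter and 115 mm high in all; its top 8 mm is a pale wooden lid 48 mm across. Loose, starts standing on the worktop in a loose row with the other canisters and a steel coffee tamper 88 mm high (not part of the job), neighbours 105 mm or more apart between centres; 210 to 340 g. The point is its centre, half-way up (57.5 mm above its underside); z is its axis, up.
- yellow (a point): The second tallest canister: an upright mustard-yellow round tin, 54 mm in diameter and 95 mm high in all; its top 8 mm is a pale wooden lid 42 mm across. Loose, starts standing on the worktop in a loose row with the other canisters and a steel coffee tamper 88 mm high (not part of the job), neighbours 105 mm or more apart between centres; 160 to 260 g. The point is its centre, half-way up (47.5 mm above its underside); z is its axis, up.
- red (a point): The third tallest canister: an upright brick-red round tin, 48 mm in diameter and 75 mm high in all; its top 8 mm is a pale wooden lid 36 mm across. Loose, starts standing on the worktop in a loose row with the other canisters and a steel coffee tamper 88 mm high (not part of the job), neighbours 105 mm or more apart between centres; 110 to 180 g. The point is its centre, half-way up (37.5 mm above its underside); z is its axis, up.
- blue (a point): The shortest canister: an upright dark-blue round tin, 42 mm in diameter and 55 mm high in all; its top 8 mm is a pale wooden lid 30 mm across. Loose, starts standing on the worktop in a loose row with the other canisters and a steel coffee tamper 88 mm high (not part of the job), neighbours 105 mm or more apart between centres; 70 to 120 g. The point is its centre, half-way up (27.5 mm above its underside); z is its axis, up.
- coaster_1: One of four identical dark grey felt coasters, discs 76 mm in diameter and 4 mm thick, fixed to a pale wooden board 600 x 110 x 12 mm in a straight row, 100 mm from centre to centre (their numbers say nothing of their order in the row). The origin is the centre of its underside, on the board's top; the surface to stand things on is 4 mm above the origin, 16 mm above the worktop.
- coaster_2: One of four identical dark grey felt coasters, discs 76 mm in diameter and 4 mm thick, fixed to a pale wooden board 600 x 110 x 12 mm in a straight row, 100 mm from centre to centre (their numbers say nothing of their order in the row). The origin is the centre of its underside, on the board's top; the surface to stand things on is 4 mm above the origin, 16 mm above the worktop.
- coaster_3: One of four identical dark grey felt coasters, discs 76 mm in diameter and 4 mm thick, fixed to a pale wooden board 600 x 110 x 12 mm in a straight row, 100 mm from centre to centre (their numbers say nothing of their order in the row). The origin is the centre of its underside, on the board's top; the surface to stand things on is 4 mm above the origin, 16 mm above the worktop.
- coaster_4: One of four identical dark grey felt coasters, discs 76 mm in diameter and 4 mm thick, fixed to a pale wooden board 600 x 110 x 12 mm in a straight row, 100 mm from centre to centre (their numbers say nothing of their order in the row). The origin is the centre of its underside, on the board's top; the surface to stand things on is 4 mm above the origin, 16 mm above the worktop.
- candle: Candle in a black tin, 60 mm in diameter and 50 mm high (wick to 59 mm), cream wax on top. Loose; stands on the board at one end of the row of coasters, either end, its centre 100 mm beyond the last coaster's centre in line with the row. Origin: centre of its underside, 12 mm above the worktop.
- sugar_pot: White round sugar pot with a lid and a small brass ball knob, 60 mm in diameter and 62 mm high. Loose; stands on the board at the other end of the row, 100 mm beyond the last coaster's centre. Origin: centre of its underside, 12 mm above the worktop.
Mind the look-alikes: they are no part of the job. Leave any pink or purple look-alike of the part that bears green alone.

How it is judged:
By the outcome, as a careful person would: the job done as asked, in the order asked, and still so for the second after the job is handed in, with the robot touching nothing.
It also fails if it takes over 115 s, if anything falls off the work surface, if the arm or the gripper's body presses on something with over 40 N, if the wrist force passes 120 N, or if a joint passes its speed limit or range.

ROBOT

A 7-joint arm with a two-finger parallel gripper is mounted at the origin on the work surface. World frame = base frame: x ahead of the robot, y to its left, z up, the work surface at z = 0. Lengths are in m, angles in rad, forces in N, time in s.
With the tool pointing down it reaches from about 0.35 to 0.9 m from the base axis. Payload 8.1 kg.
Tool frame: the origin (TCP) lies between the finger pads; the fingertips stand 14 mm ahead of it and the grasp point (between the pads) lies 5 mm behind it (r.finger_overhang is the distance from the TCP to the fingertips, in m); x points along the fingers, z is the direction in which the jaws open and shut, and the axes are right-handed (so a half turn about x gives the same grasp; the last joint's range is limited). The gripper opens to 85 mm and grips with 20 to 120 N. Pads are 22 mm wide; open, the fingers measure 114 mm over their backs; the gripper's body (76 mm by 85 mm) begins 54 mm behind the grasp point. The pads swing forward as they close: fully open they stand 13 mm farther back than shut.
Start: joints at [-1.412, 0.434, 0.025, 1.573, -0.012, 1.134, -0.075], TCP at [0.162, 0.604, 0.245] pointing down, gripper open.
Joint ranges: [-2.62, 2.62], [-0.44, 2.09], [-1.27, 1.32], [0.08, 2.57], [-1.32, 4.46], [0.12, 2], [-2.74, 2.74]. Speed limits (rad/s): [2.22, 2.22, 3.01, 3.01, 3.14, 3.14, 3.14].

INTERFACE

Orientations are given as a 3x3 rotation matrix whose columns are the frame's x, y, z axes.
In Python, from cell import r gives the robot as it stands. The module is installed in compiled form; this text tells all that it offers.
- The arm moves only by the shell command python3 -m inch 'ROWS' [FORCE]. ROWS is JSON, a list of rows, each an object of numbers: "claw": the opening, from 0 (shut) to 1 (fully open); "x", "y", "z": the shift along the tool's x, y, z in mm; "rx", "ry", "rz": the turn, a rotation vector about the tool's x, y, z in degrees. In form: [{"claw": .., "x": .., "y": .., "z": .., "rx": .., "ry": .., "rz": ..}, ...]. A call has 1 to 10 rows; each row shifts and turns the pose as measured when the row begins, along the tool's axes as they then stand; what a row does not reach is not made up. A row lasts 1/10 s, in which the tool goes at most 50 mm and 8.59 degrees, less where a joint would pass 70% of its speed; a pose out of reach is approached as far as the arm can. A call is refused whole if a number of a shift passes 50 or a number of a turn 8.59, either way. A call with a gripper value outside its range is refused whole. The fingers move at their own pace and stop on an object; FORCE is the grip in N (left out, the last holds). Time passes only in rows, so rows that do not move let the fingers close. It gives the time, the measured TCP pose, the force and the opening at its end, in the units of the state.
- r.get_obs(): the state, without advancing time (a new reading comes with each control period).
- r.get_image(name): name is "side" or "top"; returns the picture (480x640x3 uint8, blue, green, red); there is no depth.
- r.camera_model(name): a dict with "fx", "fy", "cx", "cy" (pixels), "dist_coeffs" ([k1, k2, p1, p2, k3] as OpenCV has them; the pictures are not rectified), "R" (3x3) and "t" (3): a world point X has camera coordinates R X + t. Camera axes: x right, y down, z forward; pixel columns grow to the right and rows downward; lengths in m; the calibration is good to about 2 mm. A picture is of the moment at which its call begins. camera_model takes no time and is no camera call.
- r.job_done(): hands the job in, once; it reports no verdict.
Trained networks look in the newest picture that a camera, given by its name, has taken for a name from the list of things; names that differ only in an ending like _2 or _b are one class to them, and where a whole thing is asked for, a point or a joint stands for the part that bears it (a point fixed in the world has none). Each returns a list of dicts, best first, with "p" (0 to 1); they miss things now and then, are a little off and sometimes report something else, mostly with a low value. They report only what shows in the picture. A call takes as long as a camera call. They do not tell look-alikes from the thing itself.
- r.masks_of(camera, query): "mask" (480x640 bool, what is visible of it) and "at" ([column, row] as shares, 0 to 1, of the picture: columns of its width, rows of its height, amid what is visible of it).
- r.landmark_of(camera, query): "at" ([column, row] as shares, 0 to 1, of the picture: columns of its width, rows of its height: a listed point, or the origin of a listed thing).
The state is a dict: "clock": time; "q": joint angles; "dq": joint speeds; "effort": joint torques, N m; "ee_pos": TCP position; "eef_rot": TCP orientation; "contact_force": force on the tool from outside, world axes, zero at the start; "moment": the same for the moment, N m; "gripper_width": opening from 0.0 (shut) to 1.0 (fully open).
Only numpy, scipy, OpenCV 4.12 (cv2) and the standard library are available. Lean on these libraries where they do the work, as an engineer would, in place of code of your own. Each camera call takes 0.05 s, during which the arm holds its last target.

## Working session

There is one attempt and no reset: what is moved stays moved. The work goes in short steps, Python scripts to look and compute and a shell command to move; the robot and the scene stay as the last step left them, time stands still between calls to the robot, and variables do not carry over. Pictures are saved under pics/ and viewed, and the job is handed in when it is done.

```bash
mkdir -p pics; ls; python3 - <<'E'
from cell import r
import cv2,numpy as np
o=r.get_obs()
print(o['clock'],o['ee_pos'],np.round(o['eef_rot'],3),o['gripper_width'])
for n in('side','top'):
    cv2.imwrite(f'pics/{n}0.png',r.get_image(n))
    m=r.camera_model(n);print(n,m['fx'],m['dist_coeffs'],np.round(m['R'],3).tolist(),m['t'])
E
```

```text
pics
0.0 [0.16168461 0.60321131 0.24451536] [[-0.    -0.966  0.259]
 [-0.002  0.259  0.966]
 [-1.    -0.    -0.002]] 0.9985502472993915
side 576.7187584578119 [0.04976192 0.         0.         0.         0.        ] [[-0.982, -0.19, 0.007], [-0.145, 0.723, -0.676], [0.124, -0.665, -0.737]] [0.48042354 0.14440159 1.14014608]
top 483.82306381739573 [0.003569 0.       0.       0.       0.      ] [[-0.028, -1.0, -0.006], [-0.982, 0.028, -0.188], [0.189, 0.0, -0.982]] [-0.02630786  0.51469496  1.06543487]
```

View pics/side0.png

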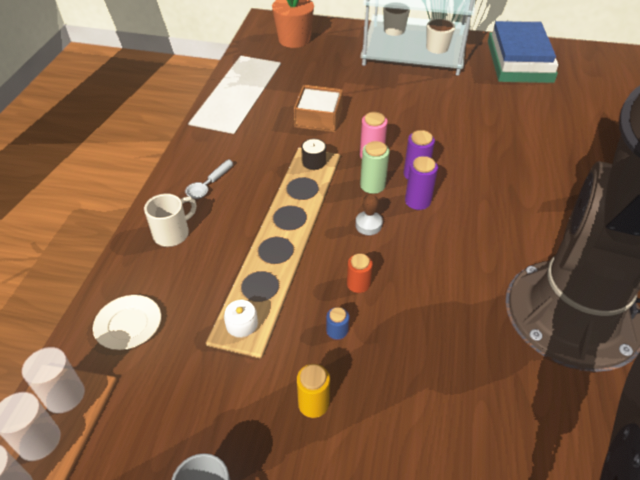

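View pics/top0.png

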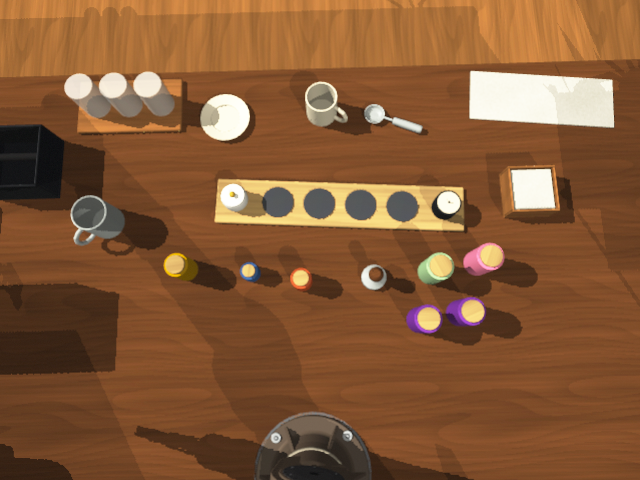

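Top view: mustard (177,265), blue (249,271), red (301,278), tamper (374,276), green (437,267). The look-alikes are pink (484,260) and purple (427,320), (467,312). The sugar pot is at the left end (234,197) and the candle at the right end (447,205). I'll measure these with the networks in both cameras.

```bash
cat > h.py <<'E'
from cell import r
import cv2,numpy as np
def ray(n,px):
    m=r.camera_model(n);K=np.array([[m['fx'],0,m['cx']],[0,m['fy'],m['cy']],[0,0,1]])
    u=cv2.undistortPoints(np.array([[px]],float),K,np.array(m['dist_coeffs']))[0,0]
    R=np.array(m['R']);t=np.array(m['t'])
    d=R.T@np.array([u[0],u[1],1]);return -R.T@t,d/np.linalg.norm(d)
def atz(n,px,z):
    c,d=ray(n,px);return c+d*(z-c[2])/d[2]
def tri(a,b):
    c1,d1=ray('top',a);c2,d2=ray('side',b)
    A=sum(np.eye(3)-np.outer(d,d) for d in(d1,d2))
    B=sum((np.eye(3)-np.outer(d,d))@c for c,d in((c1,d1),(c2,d2)))
    return np.linalg.solve(A,B)
def proj(n,P):
    m=r.camera_model(n);K=np.array([[m['fx'],0,m['cx']],[0,m['fy'],m['cy']],[0,0,1]])
    return cv2.projectPoints(np.array(P,float).reshape(-1,3),cv2.Rodrigues(np.array(m['R']))[0],np.array(m['t']),K,np.array(m['dist_coeffs']))[0][:,0]
Z=dict(green=.0575,yellow=.0475,red=.0375,blue=.0275,coaster_1=.012,candle=.012,sugar_pot=.012)
E
python3 - <<'E'
from h import *
for n in('top','side'):
    im=r.get_image(n)
    for q,z in Z.items():
        for f in (r.landmark_of,):
            for d in f(n,q)[:6]:
                px=np.array(d['at'])*[640,480]
                print(n,q,round(d['p'],2),px.round(1),atz(n,px,z).round(4))
E
```

```text
top green 0.92 [464.1 313.1] [ 0.3361 -0.3463  0.0575]
top green 0.6 [480.9 259.1] [ 0.4556 -0.3941  0.0575]
top green 0.58 [421.5 320.3] [ 0.3229 -0.2511  0.0575]
top green 0.57 [433.9 269.6] [ 0.4347 -0.2864  0.0575]
top green 0.38 [181.  268.3] [0.4539 0.2845 0.0575]
top yellow 0.76 [181.1 266.5] [0.4595 0.2873 0.0475]
top red 0.84 [299.8 276.8] [0.4293 0.0173 0.0375]
top red 0.34 [251.3 266.5] [0.4563 0.1285 0.0375]
top blue 0.85 [249.5 269.5] [0.4507 0.1343 0.0275]
top coaster_1 0.86 [317.6 203.3] [ 0.6091 -0.0277  0.012 ]
top coaster_1 0.73 [358. 206.] [ 0.5994 -0.1249  0.012 ]
top coaster_1 0.65 [276.7 200. ] [0.6201 0.0711 0.012 ]
top coaster_1 0.6 [402.5 205.5] [ 0.5976 -0.2321  0.012 ]
top candle 0.88 [443.5 206.9] [ 0.5912 -0.3305  0.012 ]
top sugar_pot 0.74 [239.3 198.3] [0.6271 0.1616 0.012 ]
top sugar_pot 0.54 [403.6 206.8] [ 0.5943 -0.2345  0.012 ]
side green 0.9 [415.6 155.5] [ 0.3467 -0.3422  0.0575]
side green 0.86 [373.7 167.1] [ 0.4382 -0.2814  0.0575]
side green 0.84 [370.3 136.8] [ 0.4621 -0.3919  0.0575]
side green 0.7 [421.3 183.8] [ 0.325  -0.2455  0.0575]
side yellow 0.63 [309.3 385.3] [0.4679 0.2846 0.0475]
side yellow 0.58 [289.7 220.2] [ 0.5915 -0.0857  0.0475]
side red 0.75 [359.5 269.4] [0.4247 0.0113 0.0375]
side blue 0.66 [337.2 322.8] [0.4465 0.139  0.0275]
side blue 0.56 [273.1 250.8] [ 0.61   -0.011   0.0275]
side coaster_1 0.88 [288.5 218.1] [ 0.6053 -0.1246  0.012 ]
side coaster_1 0.82 [260.3 287.5] [0.6146 0.0757 0.012 ]
side coaster_1 0.7 [276.4 250. ] [ 0.608  -0.0276  0.012 ]
side coaster_1 0.64 [305.4 188.3] [ 0.5895 -0.2276  0.012 ]
side coaster_1 0.45 [313.4 389.4] [0.4639 0.2724 0.012 ]
side candle 0.78 [312.  163.1] [ 0.5933 -0.3195  0.012 ]
side sugar_pot 0.62 [242.5 328.7] [0.6212 0.1763 0.012 ]
```

```bash
cat > meas.py <<'E'
from h import *
H=dict(green=(.115,.06,.048),yellow=(.095,.054,.042),red=(.075,.048,.036),blue=(.055,.042,.030))
G=dict(green=(.436,-.284),yellow=(.461,.286),red=(.428,.015),blue=(.449,.136))
def lid(n,im,q,xy,base=0.):
    h=H[q][0]+base
    p=proj(n,[*xy,h])[0]; rad=int(np.linalg.norm(proj(n,[xy[0],xy[1]+H[q][2]/2,h])[0]-p))+6
    hsv=cv2.cvtColor(im,cv2.COLOR_BGR2HSV).astype(int)
    m=((hsv[...,0]>8)&(hsv[...,0]<=22 if q=='yellow' else hsv[...,0]<30)&(hsv[...,1]>60)&(hsv[...,1]<185)&(hsv[...,2]>150))
    yy,xx=np.mgrid[:480,:640]
    m&=np.hypot(xx-p[0],yy-p[1])<rad*1.3
    nn,lab,st,cen=cv2.connectedComponentsWithStats(m.astype(np.uint8))
    if nn<2:return None
    k=1+np.argmax(st[1:,4]);hull=cv2.convexHull(np.argwhere(lab==k)[:,::-1].astype(np.int32))
    M=cv2.moments(hull);c=np.array([M['m10'],M['m01']])/max(M['m00'],1)
    return c,st[k,4],p
E
python3 - <<'E'
from meas import *
for n in('top','side'):
    im=r.get_image(n)
    for q in H:
        L=lid(n,im,q,G[q])
        if L is None: print(n,q,None);continue
        exp=cv2.contourArea(proj(n,[[G[q][0]+H[q][2]/2*np.cos(a),G[q][1]+H[q][2]/2*np.sin(a),H[q][0]] for a in np.linspace(0,6.28,40)]).astype(np.float32))
        print(n,q,L[0].round(1),'area',L[1],round(exp),atz(n,L[0],H[q][0]).round(4))
    # coasters
    P=[]
    for d in r.masks_of(n,'coaster_1')[:6]:
        ys,xs=np.nonzero(d['mask']);c=np.array([xs.mean(),ys.mean()])
        print(n,'coaster',round(d['p'],2),c.round(1),len(xs),atz(n,c,.016).round(4))
    # dark pixels
    m=(im.max(2)<75)&(np.abs(im.max(2).astype(int)-im.min(2))<25)
    nn,lab,st,cen=cv2.connectedComponentsWithStats(m.astype(np.uint8))
    for k in range(1,nn):
        if 200<st[k,4]<1500: print(n,'dark',cen[k].round(1),st[k,4],atz(n,cen[k],.016).round(4))
    s=2
    cv2.imwrite(f'pics/{n}_crop.png',cv2.resize(im[120:440,160:560] if n=='top' else im[120:420,200:460],None,fx=2,fy=2)[:600,:800])
E
```

```text
top green [440.7 265.4] area 396 392 [ 0.4364 -0.2884  0.115 ]
top yellow [174.4 264. ] area 281 285 [0.4587 0.2881 0.095 ]
top red [300.2 277.8] area 231 205 [0.4228 0.0145 0.075 ]
top blue [248.1 270.2] area 130 136 [0.4457 0.1331 0.055 ]
top coaster 0.9 [319.3 202.8] 779 [ 0.609  -0.0317  0.016 ]
top coaster 0.79 [360.8 204.7] 777 [ 0.6013 -0.1314  0.016 ]
top coaster 0.68 [402.  205.3] 747 [ 0.597  -0.2301  0.016 ]
top coaster 0.6 [277.8 201. ] 724 [0.6166 0.0681 0.016 ]
side green [375.2 148.2] area 263 226 [ 0.4381 -0.2788  0.115 ]
side yellow [312.5 376.7] area 532 473 [0.4598 0.2934 0.095 ]
side red [359.1 260.9] area 271 202 [0.4255 0.0212 0.075 ]
side blue [337.4 314.2] area 192 171 [0.4467 0.1387 0.055 ]
side coaster 0.84 [301.4 188.1] 556 [ 0.5978 -0.2221  0.016 ]
side coaster 0.75 [259.5 285.8] 920 [0.6162 0.0746 0.016 ]
side coaster 0.7 [289.1 217.1] 701 [ 0.6036 -0.1242  0.016 ]
side coaster 0.6 [358.7 272.7] 797 [0.4267 0.0028 0.016 ]
side coaster 0.58 [274.9 249.9] 748 [ 0.6102 -0.0239  0.016 ]
side coaster 0.48 [240.5 318.1] 1008 [0.6306 0.1566 0.016 ]
side dark [313.7 159.9] 309 [ 0.5908 -0.3277  0.016 ]
```

View pics/top_crop.png

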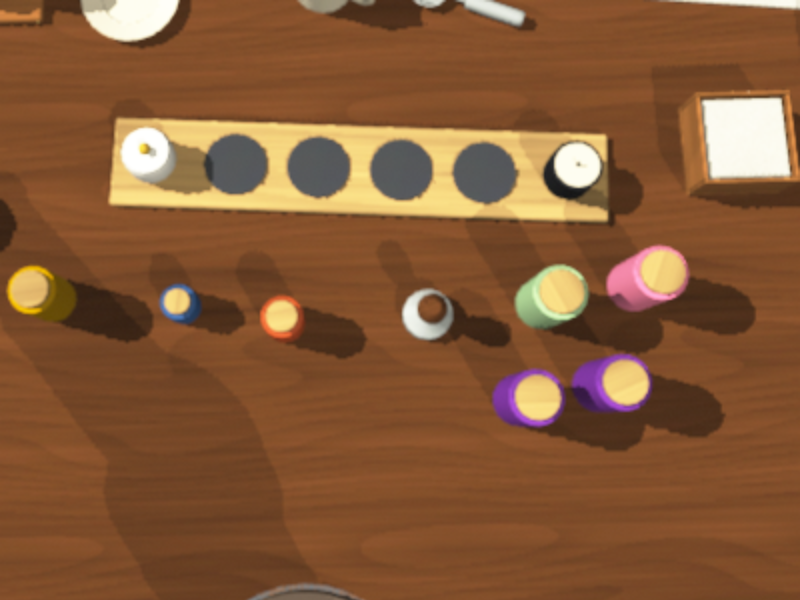

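View pics/side_crop.png

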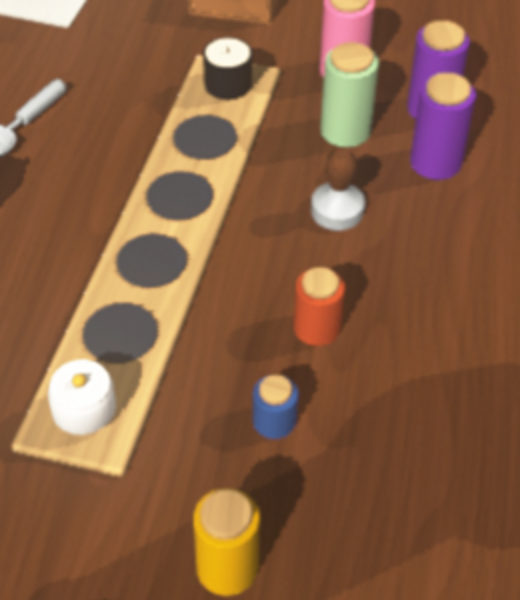

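```bash
python3 -m inch '[{"claw":1,"rx":8.3},{"rx":8.3},{"rx":8.3},{"rx":8.3},{"rx":8.3},{"rx":8.3},{"rx":8.3},{"rx":8.3},{"rx":8.3}]' 40
```

```text
$[0]: bad value
```

```bash
python3 -m inch '[{"claw":1,"x":0,"y":0,"z":0,"rx":8.3,"ry":0,"rz":0},{"claw":1,"x":0,"y":0,"z":0,"rx":8.3,"ry":0,"rz":0},{"claw":1,"x":0,"y":0,"z":0,"rx":8.3,"ry":0,"rz":0},{"claw":1,"x":0,"y":0,"z":0,"rx":8.3,"ry":0,"rz":0}]' 40
```

```text
clock: 1.5
ee_pos: [0.1621, 0.6036, 0.2454]
eef_rot: [[-0.0, -0.653, 0.757], [0.0, 0.757, 0.653], [-1.0, 0.0, -0.0]]
contact_force: [0.1, -0.3, 0.1]
gripper_width: 1.003
```

```bash
python3 -m inch '[{"claw":1,"x":0,"y":0,"z":0,"rx":8.1,"ry":0,"rz":0},{"claw":1,"x":0,"y":0,"z":0,"rx":8.1,"ry":0,"rz":0},{"claw":1,"x":0,"y":0,"z":0,"rx":8.1,"ry":0,"rz":0},{"claw":1,"x":0,"y":0,"z":0,"rx":8.1,"ry":0,"rz":0},{"claw":1,"x":0,"y":0,"z":0,"rx":8.1,"ry":0,"rz":0}]'
python3 -m inch '[{"claw":1,"x":0,"y":-31,"z":30,"rx":0,"ry":0,"rz":0},{"claw":1,"x":0,"y":-31,"z":30,"rx":0,"ry":0,"rz":0},{"claw":1,"x":0,"y":-31,"z":30,"rx":0,"ry":0,"rz":0},{"claw":1,"x":0,"y":-31,"z":30,"rx":0,"ry":0,"rz":0},{"claw":1,"x":0,"y":-31,"z":30,"rx":0,"ry":0,"rz":0},{"claw":1,"x":0,"y":-31,"z":30,"rx":0,"ry":0,"rz":0},{"claw":1,"x":0,"y":-31,"z":30,"rx":0,"ry":0,"rz":0},{"claw":1,"x":0,"y":-31,"z":30,"rx":0,"ry":0,"rz":0},{"claw":1,"x":0,"y":-31,"z":30,"rx":0,"ry":0,"rz":0},{"claw":1,"x":0,"y":0,"z":0,"rx":0,"ry":0,"rz":0}]'
```

```text
clock: 2.0
ee_pos: [0.1618, 0.6037, 0.2455]
eef_rot: [[-0.001, 0.025, 1.0], [0.001, 1.0, -0.025], [-1.0, 0.001, -0.001]]
contact_force: [0.1, 0.2, 0.1]
gripper_width: 0.996
clock: 3.0
ee_pos: [0.4311, 0.3088, 0.245]
eef_rot: [[0.001, 0.025, 1.0], [0.004, 1.0, -0.025], [-1.0, 0.004, 0.001]]
contact_force: [-0.2, 0.1, 0.9]
gripper_width: 1.003
```

```bash
python3 -m inch '[{"claw":1,"x":25,"y":-18,"z":28,"rx":0,"ry":0,"rz":0},{"claw":1,"x":25,"y":0,"z":0,"rx":0,"ry":0,"rz":0},{"claw":1,"x":0,"y":0,"z":0,"rx":0,"ry":0,"rz":0}]'
python3 - <<'E'
from h import *
o=r.get_obs();p=o['ee_pos'];R=o['eef_rot']
tips=[p+R@np.array([.014,0,s*.0425]) for s in(-1,1)]
for n in('top','side'):
    im=r.get_image(n)
    q=proj(n,[p,*tips]);print(n,q.round(1).tolist())
    for a in q: cv2.drawMarker(im,tuple(int(round(v)) for v in a),(255,0,255),0,5)
    c=proj(n,[*p[:2],.1])[0].astype(int);x0=max(0,c[0]-80);y0=max(0,c[1]-80)
    cv2.imwrite(f'pics/g1{n}.png',cv2.resize(im[y0:y0+150,x0:x0+200],None,fx=4,fy=4));print(x0,y0)
E
```

```text
clock: 3.3
ee_pos: [0.4609, 0.29, 0.195]
eef_rot: [[0.004, 0.027, 1.0], [0.007, 1.0, -0.027], [-1.0, 0.007, 0.004]]
contact_force: [-0.4, 0.2, -0.0]
gripper_width: 1.0
top [[157.8, 256.0], [158.8, 278.1], [161.4, 236.3]]
92 182
side [[311.4, 340.9], [339.1, 351.5], [284.3, 340.7]]
232 293
```

View pics/g1side.png

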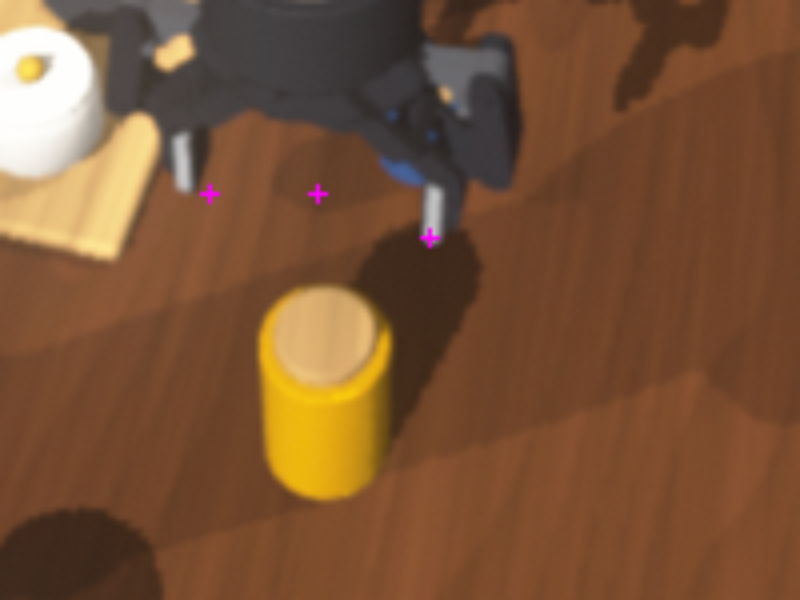

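View pics/g1top.png

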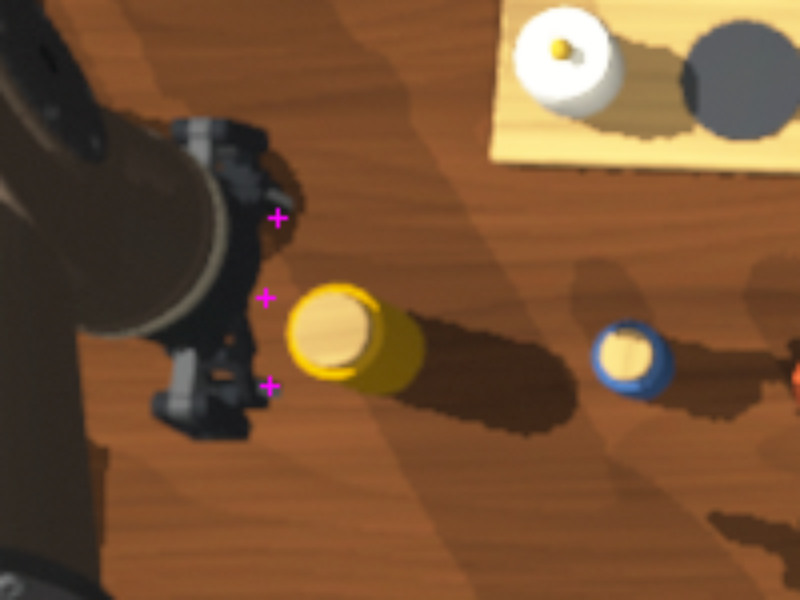

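```bash
python3 -m inch '[{"claw":1,"x":20,"y":0,"z":-1,"rx":-1.5,"ry":0.2,"rz":-0.4},{"claw":1,"x":40,"y":0,"z":0,"rx":0,"ry":0,"rz":0},{"claw":1,"x":40,"y":0,"z":0,"rx":0,"ry":0,"rz":0},{"claw":1,"x":35,"y":0,"z":0,"rx":0,"ry":0,"rz":0},{"claw":1,"x":0,"y":0,"z":0,"rx":0,"ry":0,"rz":0}]'
```

```text
clock: 3.9
ee_pos: [0.4648, 0.3003, 0.0677]
eef_rot: [[0.014, -0.008, 1.0], [0.014, 1.0, 0.008], [-1.0, 0.014, 0.014]]
contact_force: [-0.9, 0.0, 0.3]
gripper_width: 0.998
```

```bash
python3 -m inch '[{"claw":1,"x":4,"y":-10,"z":-5,"rx":0.4,"ry":0.8,"rz":-0.8},{"claw":1,"x":0,"y":0,"z":0,"rx":0,"ry":0,"rz":0},{"claw":1,"x":0,"y":0,"z":0,"rx":0,"ry":0,"rz":0}]'
```

```text
clock: 4.2
ee_pos: [0.4613, 0.2921, 0.0683]
eef_rot: [[0.002, -0.002, 1.0], [0.003, 1.0, 0.002], [-1.0, 0.003, 0.002]]
contact_force: [0.6, -0.1, 0.4]
gripper_width: 1.0
```

```bash
python3 -m inch '[{"claw":0,"x":5,"y":-1,"z":-1,"rx":0,"ry":0.1,"rz":-0.1},{"claw":0,"x":0,"y":0,"z":0,"rx":0,"ry":0,"rz":0},{"claw":0,"x":0,"y":0,"z":0,"rx":0,"ry":0,"rz":0},{"claw":0,"x":0,"y":0,"z":0,"rx":0,"ry":0,"rz":0},{"claw":0,"x":0,"y":0,"z":0,"rx":0,"ry":0,"rz":0},{"claw":0,"x":0,"y":0,"z":0,"rx":0,"ry":0,"rz":0},{"claw":0,"x":0,"y":0,"z":0,"rx":0,"ry":0,"rz":0}]' 35
python3 - <<'E'
from h import *
for n in('top','side'):
    im=r.get_image(n)
    c=proj(n,[.46,.29,.06])[0].astype(int);x0=max(0,c[0]-100);y0=max(0,min(330,c[1]-80))
    cv2.imwrite(f'pics/g2{n}.png',cv2.resize(im[y0:y0+150,x0:x0+200],None,fx=3,fy=3));print(x0,y0)
E
```

```text
clock: 4.9
ee_pos: [0.4615, 0.2923, 0.0661]
eef_rot: [[0.004, -0.003, 1.0], [0.005, 1.0, 0.003], [-1.0, 0.005, 0.004]]
contact_force: [-0.6, -1.2, 0.6]
gripper_width: 0.626
78 185
213 305
```

View pics/g2side.png

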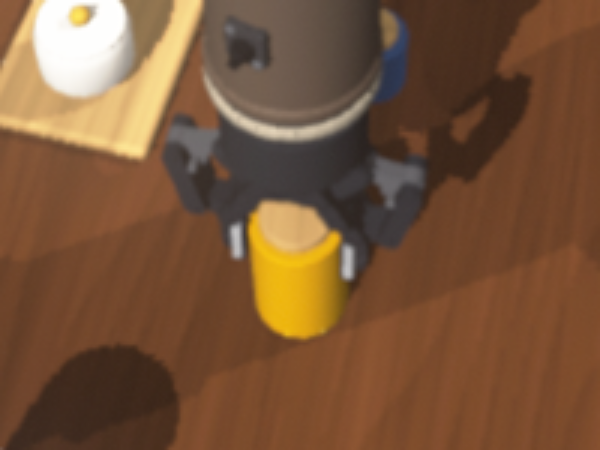

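View pics/g2top.png

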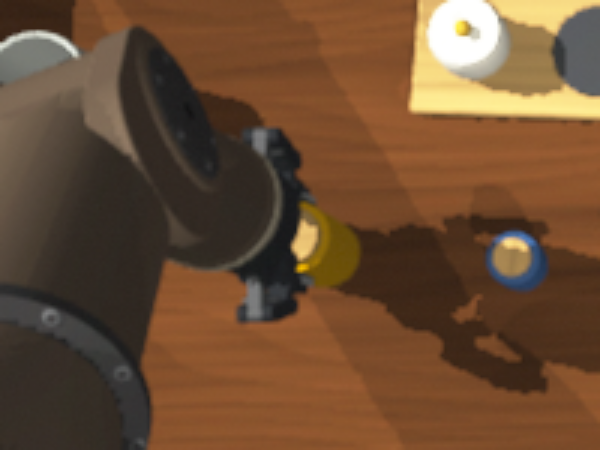

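```bash
python3 -m inch '[{"claw":0,"x":-20,"y":0,"z":0,"rx":0,"ry":0,"rz":0},{"claw":0,"x":-40,"y":0,"z":0,"rx":0,"ry":0,"rz":0},{"claw":0,"x":-40,"y":0,"z":0,"rx":0,"ry":0,"rz":0},{"claw":0,"x":-40,"y":0,"z":0,"rx":0,"ry":0,"rz":0},{"claw":0,"x":0,"y":0,"z":0,"rx":0,"ry":0,"rz":0}]'
python3 -m inch '[{"claw":0,"x":0,"y":-30,"z":10,"rx":0,"ry":0,"rz":0},{"claw":0,"x":0,"y":-35,"z":15,"rx":0,"ry":0,"rz":0},{"claw":0,"x":0,"y":-35,"z":15,"rx":0,"ry":0,"rz":0},{"claw":0,"x":0,"y":-35,"z":15,"rx":0,"ry":0,"rz":0},{"claw":0,"x":0,"y":-35,"z":15,"rx":0,"ry":0,"rz":0},{"claw":0,"x":0,"y":-35,"z":15,"rx":0,"ry":0,"rz":0},{"claw":0,"x":0,"y":-35,"z":15,"rx":0,"ry":0,"rz":0},{"claw":0,"x":0,"y":-35,"z":15,"rx":0,"ry":0,"rz":0},{"claw":0,"x":0,"y":-35,"z":15,"rx":0,"ry":0,"rz":0},{"claw":0,"x":0,"y":0,"z":0,"rx":0,"ry":0,"rz":0}]'
```

```text
clock: 5.5
ee_pos: [0.4602, 0.2905, 0.2092]
eef_rot: [[0.001, -0.002, 1.0], [0.001, 1.0, 0.002], [-1.0, 0.001, 0.001]]
contact_force: [1.1, 0.4, -1.1]
gripper_width: 0.626
clock: 6.5
ee_pos: [0.593, -0.0285, 0.2018]
eef_rot: [[-0.005, -0.009, 1.0], [0.0, 1.0, 0.009], [-1.0, 0.0, -0.005]]
contact_force: [0.2, -0.6, -1.5]
gripper_width: 0.622
```

```bash
python3 -m inch '[{"claw":0,"x":0,"y":-30,"z":4,"rx":0.5,"ry":-0.3,"rz":0},{"claw":0,"x":0,"y":-35,"z":4,"rx":0,"ry":0,"rz":0},{"claw":0,"x":0,"y":-25,"z":3,"rx":0,"ry":0,"rz":0},{"claw":0,"x":0,"y":-7,"z":0,"rx":0,"ry":0,"rz":0},{"claw":0,"x":0,"y":0,"z":0,"rx":0,"ry":0,"rz":0}]'
```

```text
clock: 7.0
ee_pos: [0.6025, -0.1277, 0.1962]
eef_rot: [[-0.006, 0.001, 1.0], [0.001, 1.0, -0.001], [-1.0, 0.001, -0.006]]
contact_force: [-0.2, -0.2, -1.8]
gripper_width: 0.621
```

```bash
python3 -m inch '[{"claw":0,"x":25,"y":1,"z":0,"rx":0,"ry":-0.3,"rz":0},{"claw":0,"x":35,"y":0,"z":0,"rx":0,"ry":0,"rz":0},{"claw":0,"x":30,"y":0,"z":0,"rx":0,"ry":0,"rz":0},{"claw":0,"x":0,"y":0,"z":0,"rx":0,"ry":0,"rz":0}]'
```

```text
clock: 7.4
ee_pos: [0.6028, -0.1197, 0.103]
eef_rot: [[-0.0, -0.005, 1.0], [0.005, 1.0, 0.005], [-1.0, 0.005, -0.0]]
contact_force: [-1.1, -0.8, -1.8]
gripper_width: 0.626
```

```bash
python3 -m inch '[{"claw":0,"x":8,"y":-7,"z":0,"rx":0.3,"ry":0,"rz":-0.3},{"claw":0,"x":0,"y":0,"z":0,"rx":0,"ry":0,"rz":0},{"claw":0,"x":0,"y":0,"z":0,"rx":0,"ry":0,"rz":0}]'
python3 - <<'E'
from h import *
o=r.get_obs();print(o['ee_pos'])
for n in('top','side'):
    im=r.get_image(n)
    c=proj(n,[.6,-.13,.06])[0].astype(int);x0=max(0,c[0]-100);y0=max(0,min(330,c[1]-80))
    cv2.imwrite(f'pics/g3{n}.png',cv2.resize(im[y0:y0+150,x0:x0+200],None,fx=4,fy=4));print(x0,y0)
E
```

```text
clock: 7.7
ee_pos: [0.6041, -0.1248, 0.0966]
eef_rot: [[0.002, -0.002, 1.0], [-0.0, 1.0, 0.002], [-1.0, -0.0, 0.001]]
contact_force: [0.8, 0.3, -2.3]
gripper_width: 0.623
[ 0.60410994 -0.12479773  0.09661389]
261 120
190 121
```

View pics/g3side.png

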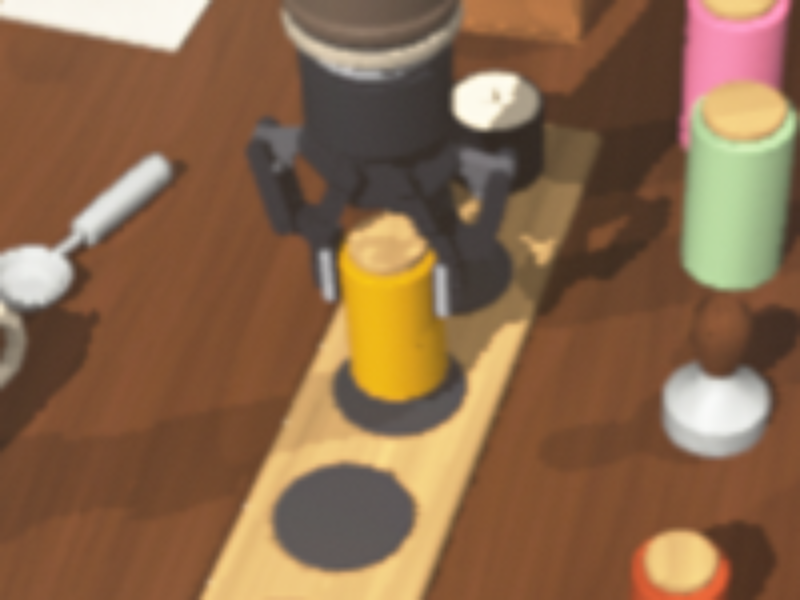

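View pics/g3top.png

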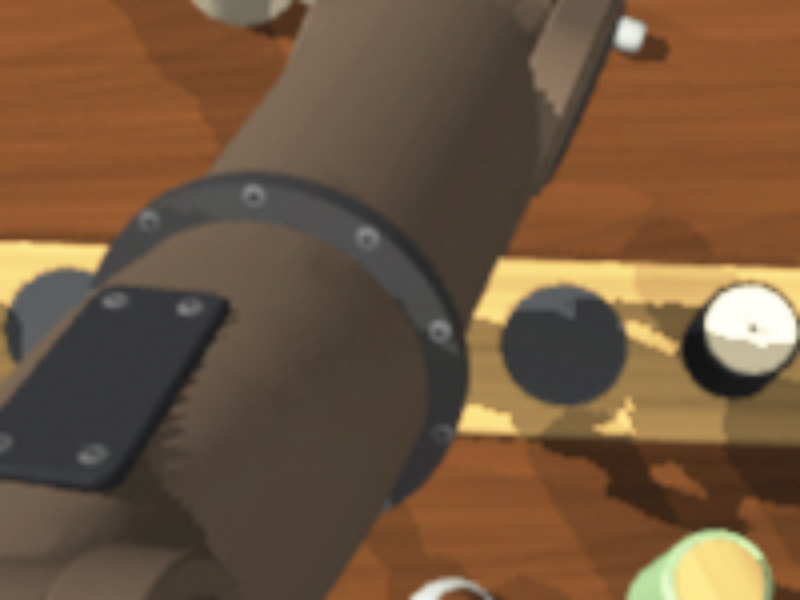

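```bash
cat >> meas.py <<'E'
HUE=dict(green=(40,85),yellow=(19,30),red=(0,9),blue=(100,125))
def body(n,im,q,xy,base,win=60):
    """fit xy so that projected silhouette of body matches colour mask bottom/side edges (known base height)"""
    hsv=cv2.cvtColor(im,cv2.COLOR_BGR2HSV)
    lo,hi=HUE[q]
    m=((hsv[...,0]>=lo)&(hsv[...,0]<=hi)&(hsv[...,1]>(70 if q=='green' else 150))&(hsv[...,2]>60)).astype(np.uint8)
    p=proj(n,[*xy,base+.02])[0]
    w=np.zeros_like(m);cv2.circle(w,tuple(int(v) for v in p),win,1,-1);m&=w
    nn,lab,st,cen=cv2.connectedComponentsWithStats(m);k=1+np.argmax(st[1:,4])
    m=(lab==k)
    a=np.linspace(0,2*np.pi,60);rr=H[q][1]/2
    from scipy.optimize import minimize
    S=4
    M4=cv2.GaussianBlur(m.astype(np.float32),(0,0),0.7)
    def f(v):
        pts=np.vstack([np.c_[v[0]+rr*np.cos(a),v[1]+rr*np.sin(a),np.full(60,z)] for z in(base,base+H[q][0]-.045 if q in('yellow','green') else base+H[q][0]*.45)])
        h=cv2.convexHull(proj(n,pts).astype(np.float32))
        im2=np.zeros((480,640),np.float32);cv2.fillPoly(im2,[np.round(h*16).astype(np.int32)],1.,cv2.LINE_AA,4) if False else None
        i8=np.zeros((480,640),np.uint8);cv2.fillPoly(i8,[np.round(h*16).astype(np.int32)],255,cv2.LINE_AA,4)
        i=cv2.GaussianBlur(i8.astype(np.float32)/255,(0,0),0.7)
        # model must be inside mask; mask below model penalised only in the lower part: use rows >= top of model lower ellipse
        b=proj(n,[v[0],v[1],base+.02])[0]
        rows=np.arange(480)[:,None]>=b[1] if n=='side' else np.ones((480,1),bool)
        return float((np.abs(i-M4)*rows*w).sum())
    res=min((minimize(f,np.array(xy)+d,method='Nelder-Mead',options=dict(initial_simplex=np.array(xy)+d+np.array([[0,0],[.006,0],[0,.006]]),xatol=1e-4)) for d in([0,0],[.004,-.004],[-.004,.004])),key=lambda s:s.fun)
    return res.x,res.fun,m
E
python3 - <<'E'
from meas import *
im=r.get_image('side')
o=r.get_obs()['ee_pos'];print(o)
x,f,m=body('side',im,'yellow',(.604,-.124),o[2]-.0661)
print(x,f,m.sum())
E
```

```text
[ 0.60394678 -0.12503192  0.09655887]
[ 0.60343416 -0.12866786] 19.37765121459961 763
```

```bash
python3 - <<'E'
from meas import *
im=cv2.imread('pics/side0.png')
for q in H:
    x,f,m=body('side',im,q,G[q],0.);print(q,x.round(4),round(f,1))
im=r.get_image('side')
for d in r.masks_of('side','coaster_1')[:6]:
    ys,xs=np.nonzero(d['mask']);c=np.array([xs.mean(),ys.mean()]);print(round(d['p'],2),c,len(xs))
# threshold coasters in initial images, ellipse fit -> world
for n in('side','top'):
    im=cv2.imread(f'pics/{n}0.png').astype(int);hsv=cv2.cvtColor(im.astype(np.uint8),cv2.COLOR_BGR2HSV)
    m=((hsv[...,1]<90)&(hsv[...,2]<110)).astype(np.uint8)
    for P in [(.597,-.2285),(.602,-.128),(.6095,-.028),(.6165,.071)]:
        p=proj(n,[*P,.016])[0];w=np.zeros_like(m);cv2.circle(w,tuple(int(v) for v in p),26,1,-1)
        nn,lab,st,cen=cv2.connectedComponentsWithStats(m&w);k=1+np.argmax(st[1:,4])
        ct=max(cv2.findContours((lab==k).astype(np.uint8),0,1)[0],key=cv2.contourArea)
        e=cv2.fitEllipse(ct);print(n,np.round(e[0],1),np.round(e[1],1),atz(n,e[0],.016).round(4),cen[k].round(1),st[k,4])
E
```

```text
Traceback (most recent call last):
  File "meas.py", line 24, in body
    nn,lab,st,cen=cv2.connectedComponentsWithStats(m);k=1+np.argmax(st[1:,4])
                                                          ~~~~~~~~~^^^^^^^^^^
ValueError: attempt to get argmax of an empty sequence
```

```bash
sed -i 's/(70 if/(60 if/; s/green=(40,85)/green=(35,90)/; s/red=(0,9)/red=(0,12)/' meas.py; sed -i 's/    nn,lab,st,cen=cv2.connectedComponentsWithStats(m);k=1/    if not m.any(): return np.zeros(2),-1,m\n    nn,lab,st,cen=cv2.connectedComponentsWithStats(m);k=1/' meas.py
python3 - <<'E'
from meas import *
im=cv2.imread('pics/side0.png')
h=cv2.cvtColor(im,cv2.COLOR_BGR2HSV);print(h[170,374],h[275,360],h[328,338])
for q in H:
    x,f,m=body('side',im,q,G[q],0.);print(q,x.round(4),round(f,1))
for n in('side','top'):
    im=cv2.imread(f'pics/{n}0.png');hsv=cv2.cvtColor(im,cv2.COLOR_BGR2HSV)
    m=((hsv[...,1]<90)&(hsv[...,2]<110)).astype(np.uint8)
    for P in [(.597,-.2285),(.602,-.128),(.6095,-.028),(.6165,.071)]:
        p=proj(n,[*P,.016])[0];w=np.zeros_like(m);cv2.circle(w,tuple(int(v) for v in p),26,1,-1)
        nn,lab,st,cen=cv2.connectedComponentsWithStats(m&w);k=1+np.argmax(st[1:,4])
        ct=max(cv2.findContours((lab==k).astype(np.uint8),0,1)[0],key=cv2.contourArea)
        e=cv2.fitEllipse(ct);print(n,np.round(e[0],1),np.round(e[1],1),atz(n,e[0],.016).round(4),cen[k].round(1),st[k,4])
E
```

```text
[ 47  66 211] [  7 190 201] [111 128 140]
green [ 0.4393 -0.2886] 25.3
yellow [0.461  0.2893] 30.8
red [0.2653 0.1592] 0.0
blue [0. 0.] -1
side [302.2 188.2] [19.8 29.6] [ 0.5958 -0.2223  0.016 ] [302.2 188.2] 494
side [289.5 217.4] [21.7 31.6] [ 0.6026 -0.1233  0.016 ] [289.5 217.4] 577
side [275.5 249.9] [24.3 33.4] [ 0.6089 -0.0241  0.016 ] [275.5 249.9] 680
side [259.7 286.1] [28.2 35.4] [0.6156 0.0755 0.016 ] [259.7 286.1] 826
top [402. 206.] [28.3 30. ] [ 0.5953 -0.23    0.016 ] [401.9 206. ] 709
top [360.4 204.6] [28.3 29.4] [ 0.6016 -0.1306  0.016 ] [360.4 204.6] 692
top [318.9 203.1] [28.4 29.5] [ 0.6083 -0.031   0.016 ] [319.  203.1] 698
top [277.4 201.9] [28.2 29.9] [0.6141 0.069  0.016 ] [277.4 202. ] 703
```

```bash
python3 -m inch '[{"claw":0,"x":10,"y":-0.5,"z":0,"rx":0,"ry":0,"rz":0},{"claw":0,"x":3,"y":0,"z":0,"rx":0,"ry":0,"rz":0},{"claw":0,"x":0,"y":0,"z":0,"rx":0,"ry":0,"rz":0}]'
```

```text
clock: 8.15
ee_pos: [0.6046, -0.1257, 0.0837]
eef_rot: [[0.004, -0.001, 1.0], [-0.0, 1.0, 0.001], [-1.0, -0.0, 0.004]]
contact_force: [-0.1, 0.1, -1.8]
gripper_width: 0.626
```

```bash
python3 -m inch '[{"claw":0,"x":2.5,"y":0,"z":-1,"rx":0,"ry":0.2,"rz":0},{"claw":0,"x":1,"y":0,"z":0,"rx":0,"ry":0,"rz":0},{"claw":0,"x":0,"y":0,"z":0,"rx":0,"ry":0,"rz":0}]'
```

```text
clock: 8.45
ee_pos: [0.6033, -0.1262, 0.0817]
eef_rot: [[-0.0, -0.001, 1.0], [0.0, 1.0, 0.001], [-1.0, 0.0, -0.0]]
contact_force: [1.1, 0.4, -0.7]
gripper_width: 0.622
```

```bash
python3 -m inch '[{"claw":1,"x":0,"y":0,"z":0,"rx":0,"ry":0,"rz":0},{"claw":1,"x":0,"y":0,"z":0,"rx":0,"ry":0,"rz":0},{"claw":1,"x":0,"y":0,"z":0,"rx":0,"ry":0,"rz":0},{"claw":1,"x":0,"y":0,"z":0,"rx":0,"ry":0,"rz":0},{"claw":1,"x":0,"y":0,"z":0,"rx":0,"ry":0,"rz":0},{"claw":1,"x":-20,"y":0,"z":0,"rx":0,"ry":0,"rz":0},{"claw":1,"x":-40,"y":0,"z":0,"rx":0,"ry":0,"rz":0},{"claw":1,"x":-40,"y":0,"z":0,"rx":0,"ry":0,"rz":0},{"claw":1,"x":-40,"y":0,"z":0,"rx":0,"ry":0,"rz":0},{"claw":1,"x":0,"y":0,"z":0,"rx":0,"ry":0,"rz":0}]'
python3 - <<'E'
from meas import *
im=r.get_image('side')
print(body('side',im,'yellow',(.604,-.124),.016)[0])
cv2.imwrite('pics/g4.png',cv2.resize(im[120:280,200:400],None,fx=4,fy=4)[:600])
L=lid('side',im,'yellow',(.604,-.124),.016);print(L[:2],atz('side',L[0],.111))
E
```

```text
clock: 9.45
ee_pos: [0.6028, -0.1265, 0.2251]
eef_rot: [[-0.004, -0.0, 1.0], [-0.0, 1.0, 0.0], [-1.0, -0.0, -0.004]]
contact_force: [-0.3, 0.4, -0.7]
gripper_width: 1.002
[ 0.60345477 -0.12967395]
(array([289.71068427, 182.24089636]), np.int32(391)) [ 0.60060149 -0.13511276  0.111     ]
```

View pics/g4.png

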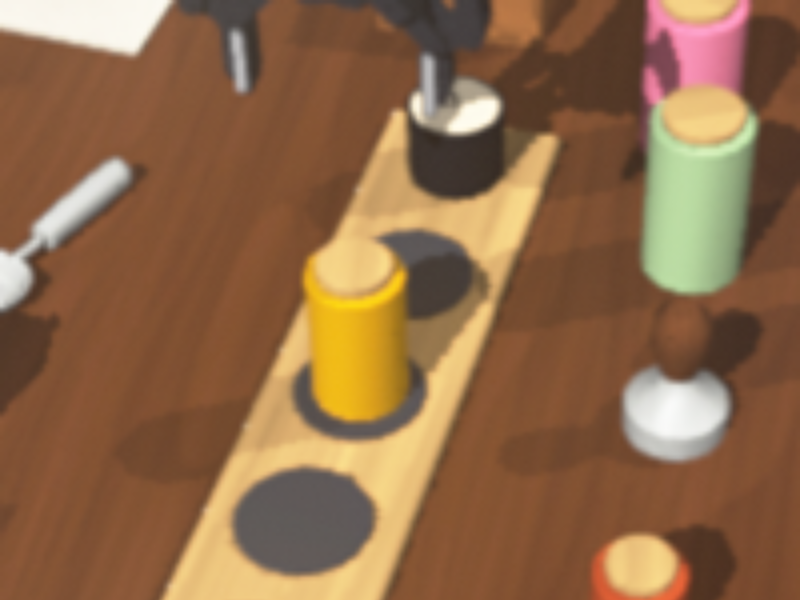

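```bash
python3 -m inch '[{"claw":1,"x":0,"y":-25,"z":-25,"rx":0,"ry":0,"rz":0},{"claw":1,"x":0,"y":-33,"z":-34,"rx":0,"ry":0,"rz":0},{"claw":1,"x":0,"y":-33,"z":-34,"rx":0,"ry":0,"rz":0},{"claw":1,"x":0,"y":-33,"z":-34,"rx":0,"ry":0,"rz":0},{"claw":1,"x":0,"y":-25,"z":-25,"rx":0,"ry":0,"rz":0},{"claw":1,"x":0,"y":0,"z":0,"rx":0,"ry":0,"rz":0}]'
python3 - <<'E'
from meas import *
im=r.get_image('top')
cv2.imwrite('pics/g5.png',cv2.resize(im[150:350,300:520],None,fx=3,fy=3)[:600])
L=lid('top',im,'yellow',(.602,-.128),.016);print(L[:2],atz('top',L[0],.111))
E
```

```text
clock: 10.1
ee_pos: [0.4431, -0.2762, 0.2167]
eef_rot: [[-0.014, -0.006, 1.0], [0.003, 1.0, 0.007], [-1.0, 0.003, -0.014]]
contact_force: [-0.1, 0.7, -0.4]
gripper_width: 0.997
(array([349.18227593, 189.97180262]), np.int32(146)) [ 0.61073022 -0.09952823  0.111     ]
```

View pics/g5.png

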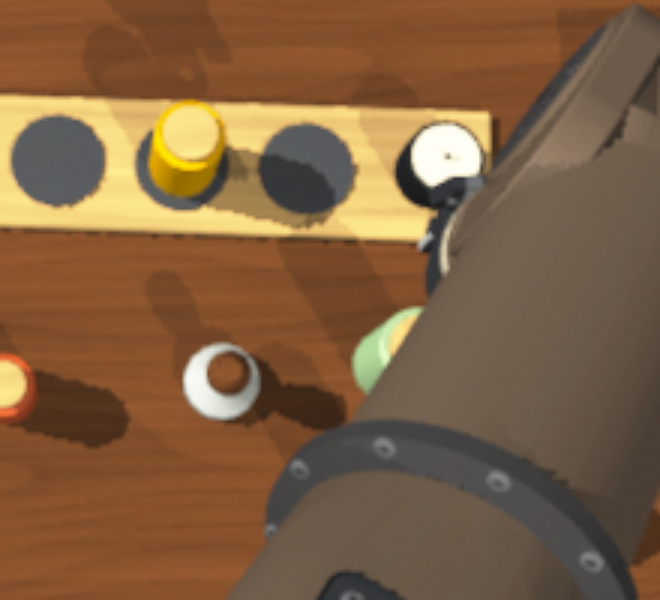

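```bash
python3 - <<'E'
from meas import *
im=cv2.imread('pics/g5.png')
hsv=cv2.cvtColor(im,cv2.COLOR_BGR2HSV)
print(hsv[133,190],hsv[180,180],hsv[110,165])
L=None
im=r.get_image('top')
hsv=cv2.cvtColor(im,cv2.COLOR_BGR2HSV).astype(int)
print(hsv[186:206:2,363].tolist())
# full yellow silhouette (body+lid) fit in top
m=((hsv[...,0]>=12)&(hsv[...,0]<=30)&(hsv[...,1]>110)&(hsv[...,2]>100))
for P in ([.602,-.1265],[.602,-.131]):
    a=np.linspace(0,2*np.pi,60)
    i=im.copy()
    for z,rr in((.016,.027),(.103,.027),(.111,.021)):
        cv2.polylines(i,[proj('top',np.c_[P[0]+rr*np.cos(a),P[1]+rr*np.sin(a),np.full(60,z)]).round().astype(np.int32)],True,(255,0,255))
    cv2.imwrite(f'pics/ov{int(-P[1]*1e4)}.png',cv2.resize(i[160:240,320:400],None,fx=6,fy=6,interpolation=0))
E
```

```text
[ 23 118 249] [ 22 253 147] [ 22 185 241]
[[24, 113, 251], [23, 114, 251], [24, 111, 252], [23, 116, 250], [23, 119, 249], [23, 120, 249], [23, 117, 250], [25, 111, 253], [22, 124, 245], [24, 255, 244]]
```

View pics/ov1310.png

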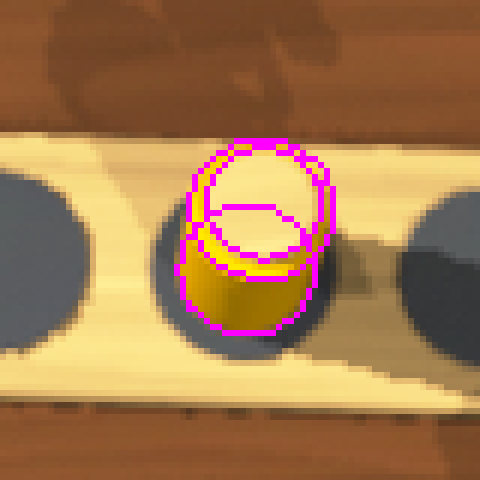

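Overlay of yellow at (.602,-.131) in top matches its silhouette and the coaster's centre (.6016,-.1306), so it's centred. Next is green (top px 437,267): it's the only sage-green one, while its pink and purple look-alikes stand beside and below it. One enlarged crop to confirm.

```bash
python3 -m inch '[{"claw":1,"x":20,"y":-8,"z":-5,"rx":0.4,"ry":-0.8,"rz":-0.2},{"claw":1,"x":20,"y":0,"z":0,"rx":0,"ry":0,"rz":0},{"claw":1,"x":0,"y":0,"z":0,"rx":0,"ry":0,"rz":0}]'
python3 - <<'E'
from h import *
im=r.get_image('side')
cv2.imwrite('pics/g6.png',cv2.resize(im[90:240,300:480],None,fx=4,fy=4))
E
```

```text
clock: 10.5
ee_pos: [0.4449, -0.2769, 0.174]
eef_rot: [[0.002, -0.011, 1.0], [0.003, 1.0, 0.011], [-1.0, 0.003, 0.002]]
contact_force: [0.8, -0.2, 0.8]
gripper_width: 1.001
```

View pics/g6.png

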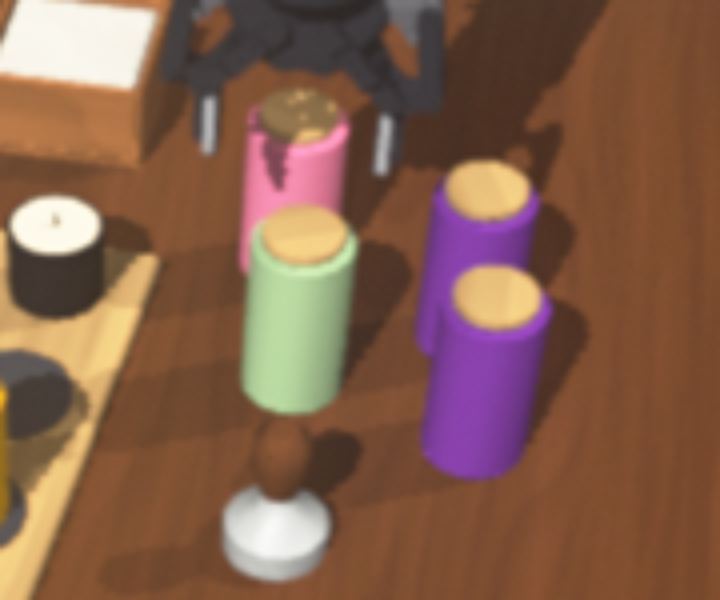

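Green is confirmed at crop (298,310): the pale-green tin between the candle and the purples, in front of the pink one.

```bash
python3 -m inch '[{"claw":1,"x":0,"y":-7,"z":-7,"rx":0.6,"ry":0.1,"rz":-0.2},{"claw":1,"x":0,"y":0,"z":0,"rx":0,"ry":0,"rz":0},{"claw":1,"x":15,"y":-2,"z":0,"rx":0,"ry":0,"rz":0},{"claw":1,"x":15,"y":0,"z":0,"rx":0,"ry":0,"rz":0},{"claw":1,"x":0,"y":0,"z":0,"rx":0,"ry":0,"rz":0}]'
```

```text
clock: 11.05
ee_pos: [0.4416, -0.2868, 0.1478]
eef_rot: [[0.006, -0.003, 1.0], [-0.004, 1.0, 0.003], [-1.0, -0.004, 0.006]]
contact_force: [0.5, 0.5, -0.3]
gripper_width: 1.001
```

```bash
python3 -m inch '[{"claw":1,"x":20,"y":3,"z":-3,"rx":0,"ry":0.3,"rz":0.2},{"claw":1,"x":25,"y":0,"z":-1,"rx":0,"ry":0,"rz":0},{"claw":1,"x":22,"y":0,"z":0,"rx":0,"ry":0,"rz":0},{"claw":1,"x":0,"y":0,"z":0,"rx":0,"ry":0,"rz":0}]'
```

```text
clock: 11.45
ee_pos: [0.4413, -0.285, 0.0835]
eef_rot: [[0.007, -0.004, 1.0], [-0.003, 1.0, 0.004], [-1.0, -0.003, 0.007]]
contact_force: [-0.8, 0.5, 0.6]
gripper_width: 1.0
```

```bash
python3 -m inch '[{"claw":1,"x":3,"y":0,"z":-3,"rx":0,"ry":0.4,"rz":0.2},{"claw":1,"x":0,"y":0,"z":0,"rx":0,"ry":0,"rz":0},{"claw":0,"x":0,"y":0,"z":0,"rx":0,"ry":0,"rz":0},{"claw":0,"x":0,"y":0,"z":0,"rx":0,"ry":0,"rz":0},{"claw":0,"x":0,"y":0,"z":0,"rx":0,"ry":0,"rz":0},{"claw":0,"x":0,"y":0,"z":0,"rx":0,"ry":0,"rz":0},{"claw":0,"x":0,"y":0,"z":0,"rx":0,"ry":0,"rz":0},{"claw":0,"x":0,"y":0,"z":0,"rx":0,"ry":0,"rz":0}]'
```

```text
clock: 12.25
ee_pos: [0.4402, -0.2862, 0.0852]
eef_rot: [[0.005, -0.004, 1.0], [-0.001, 1.0, 0.004], [-1.0, -0.001, 0.005]]
contact_force: [-0.5, 0.1, -3.6]
gripper_width: 0.691
```

```bash
python3 -m inch '[{"claw":0,"x":-20,"y":0,"z":0,"rx":0,"ry":0,"rz":0},{"claw":0,"x":-40,"y":0,"z":0,"rx":0,"ry":0,"rz":0},{"claw":0,"x":-40,"y":0,"z":0,"rx":0,"ry":0,"rz":0},{"claw":0,"x":-35,"y":0,"z":0,"rx":0,"ry":0,"rz":0},{"claw":0,"x":0,"y":0,"z":0,"rx":0,"ry":0,"rz":0},{"claw":0,"x":0,"y":10,"z":27,"rx":0,"ry":0,"rz":0},{"claw":0,"x":0,"y":14,"z":38,"rx":0,"ry":0,"rz":0},{"claw":0,"x":0,"y":14,"z":38,"rx":0,"ry":0,"rz":0},{"claw":0,"x":0,"y":12,"z":33,"rx":0,"ry":0,"rz":0},{"claw":0,"x":0,"y":0,"z":0,"rx":0,"ry":0,"rz":0}]'
```

```text
clock: 13.25
ee_pos: [0.5769, -0.2326, 0.2203]
eef_rot: [[-0.001, -0.001, 1.0], [0.004, 1.0, 0.001], [-1.0, 0.004, -0.001]]
contact_force: [-0.2, 0.0, -2.8]
gripper_width: 0.694
```

```bash
python3 -m inch '[{"claw":0,"x":0,"y":5,"z":20,"rx":0,"ry":0,"rz":-0.2},{"claw":0,"x":30,"y":0,"z":0,"rx":0,"ry":0,"rz":0},{"claw":0,"x":35,"y":0,"z":0,"rx":0,"ry":0,"rz":0},{"claw":0,"x":30,"y":0,"z":0,"rx":0,"ry":0,"rz":0},{"claw":0,"x":0,"y":0,"z":0,"rx":0,"ry":0,"rz":0}]'
```

```text
clock: 13.75
ee_pos: [0.5957, -0.2258, 0.1167]
eef_rot: [[-0.007, -0.003, 1.0], [0.002, 1.0, 0.003], [-1.0, 0.002, -0.007]]
contact_force: [-0.5, 0.5, -2.9]
gripper_width: 0.696
```

```bash
python3 -m inch '[{"claw":0,"x":7,"y":-2,"z":1.5,"rx":0,"ry":-0.5,"rz":-0.1},{"claw":0,"x":3,"y":0,"z":0,"rx":0,"ry":0,"rz":0},{"claw":0,"x":0,"y":0,"z":0,"rx":0,"ry":0,"rz":0}]'
```

```text
clock: 14.05
ee_pos: [0.5973, -0.2289, 0.1074]
eef_rot: [[0.003, -0.002, 1.0], [-0.001, 1.0, 0.002], [-1.0, -0.001, 0.003]]
contact_force: [-0.3, -0.5, -1.8]
gripper_width: 0.694
```

```bash
python3 -m inch '[{"claw":0,"x":5,"y":1,"z":0,"rx":0,"ry":0,"rz":0},{"claw":0,"x":0,"y":0,"z":0,"rx":0,"ry":0,"rz":0}]'
python3 - <<'E'
from h import *
print(r.get_obs()['ee_pos'])
im=r.get_image('side')
cv2.imwrite('pics/g7.png',cv2.resize(im[90:240,220:400],None,fx=4,fy=4))
E
```

```text
clock: 14.25
ee_pos: [0.5982, -0.2284, 0.1041]
eef_rot: [[0.006, -0.002, 1.0], [-0.001, 1.0, 0.002], [-1.0, -0.001, 0.006]]
contact_force: [0.0, -0.3, -3.0]
gripper_width: 0.696
[ 0.59823708 -0.22840646  0.1040536 ]
```

View pics/g7.png

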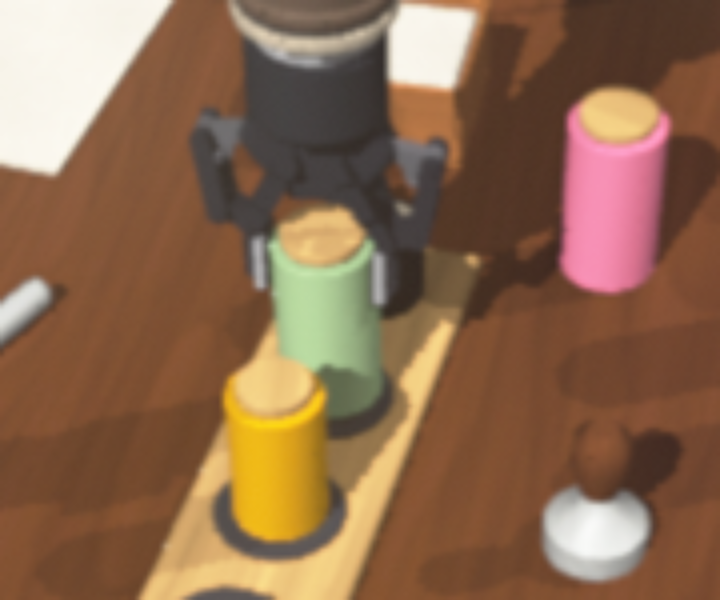

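```bash
python3 -m inch '[{"claw":0,"x":3,"y":0.5,"z":-1,"rx":0,"ry":0,"rz":0},{"claw":0,"x":1,"y":0,"z":0,"rx":0,"ry":0,"rz":0},{"claw":0,"x":0,"y":0,"z":0,"rx":0,"ry":0,"rz":0}]'
```

```text
clock: 14.6
ee_pos: [0.5981, -0.2284, 0.1013]
eef_rot: [[0.009, -0.002, 1.0], [-0.002, 1.0, 0.002], [-1.0, -0.002, 0.009]]
contact_force: [-0.7, 0.3, -2.7]
gripper_width: 0.692
```

```bash
python3 -m inch '[{"claw":0,"x":2,"y":0.5,"z":-1,"rx":0,"ry":0.3,"rz":0},{"claw":0,"x":1,"y":0,"z":0,"rx":0,"ry":0,"rz":0},{"claw":0,"x":0,"y":0,"z":0,"rx":0,"ry":0,"rz":0}]'
```

```text
clock: 14.9
ee_pos: [0.5981, -0.2292, 0.1011]
eef_rot: [[0.006, -0.002, 1.0], [-0.003, 1.0, 0.002], [-1.0, -0.003, 0.006]]
contact_force: [0.5, -0.2, -2.4]
gripper_width: 0.695
```

```bash
python3 -m inch '[{"claw":0,"x":4,"y":1,"z":-1,"rx":0,"ry":0.2,"rz":0.1},{"claw":0,"x":0,"y":0,"z":0,"rx":0,"ry":0,"rz":0}]'
```

```text
clock: 15.1
ee_pos: [0.5966, -0.23, 0.1001]
eef_rot: [[0.004, -0.0, 1.0], [-0.003, 1.0, 0.0], [-1.0, -0.003, 0.004]]
contact_force: [-0.1, 0.4, -3.9]
gripper_width: 0.692
```

```bash
python3 -m inch '[{"claw":0,"x":4,"y":3,"z":0,"rx":0,"ry":0.2,"rz":0.1},{"claw":0,"x":0,"y":0,"z":0,"rx":0,"ry":0,"rz":0}]'; python3 - <<'E'
from h import *
im=r.get_image('side')
o=r.get_obs();print(o['contact_force'],o['ee_pos'])
cv2.imwrite('pics/g8.png',cv2.resize(im[90:240,220:400],None,fx=4,fy=4))
E
```

```text
clock: 15.3
ee_pos: [0.5973, -0.2308, 0.1002]
eef_rot: [[0.004, 0.002, 1.0], [-0.005, 1.0, -0.002], [-1.0, -0.005, 0.004]]
contact_force: [0.1, 0.1, -3.2]
gripper_width: 0.693
[-0.20971478  0.00984942 -2.66758843] [ 0.5973442  -0.23090587  0.10003007]
```

View pics/g8.png

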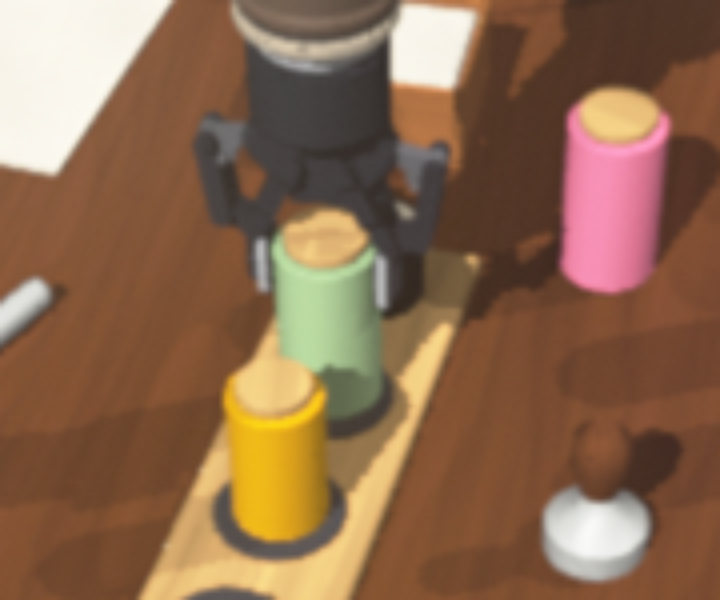

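```bash
python3 -m inch '[{"claw":0,"x":-8,"y":3,"z":0,"rx":0,"ry":0.2,"rz":0.3},{"claw":0,"x":0,"y":0,"z":0,"rx":0,"ry":0,"rz":0}]'
```

```text
clock: 15.55
ee_pos: [0.5972, -0.2269, 0.1075]
eef_rot: [[-0.001, 0.002, 1.0], [0.001, 1.0, -0.002], [-1.0, 0.001, -0.001]]
contact_force: [1.3, -0.2, -2.6]
gripper_width: 0.693
```

```bash
python3 -m inch '[{"claw":0,"x":7.5,"y":0,"z":0,"rx":0,"ry":0,"rz":0},{"claw":0,"x":0,"y":0,"z":0,"rx":0,"ry":0,"rz":0}]'
```

```text
clock: 15.75
ee_pos: [0.5975, -0.2264, 0.0994]
eef_rot: [[-0.001, 0.001, 1.0], [0.001, 1.0, -0.001], [-1.0, 0.001, -0.001]]
contact_force: [0.1, -0.1, -2.0]
gripper_width: 0.7
```

```bash
python3 -m inch '[{"claw":0,"x":3,"y":-0.5,"z":0,"rx":0,"ry":0,"rz":0},{"claw":0,"x":0,"y":0,"z":0,"rx":0,"ry":0,"rz":0}]'; python3 - <<'E'
from h import *
im=r.get_image('side')
o=r.get_obs();print(o['contact_force'],o['ee_pos'])
cv2.imwrite('pics/g9.png',cv2.resize(im[90:240,220:400],None,fx=4,fy=4))
E
```

```text
clock: 15.95
ee_pos: [0.5981, -0.2266, 0.0995]
eef_rot: [[0.001, 0.001, 1.0], [0.003, 1.0, -0.001], [-1.0, 0.003, 0.001]]
contact_force: [0.3, -0.2, -3.1]
gripper_width: 0.696
[ 0.03538625 -0.50825524 -2.92846332] [ 0.59818254 -0.22657098  0.09927473]
```

View pics/g9.png

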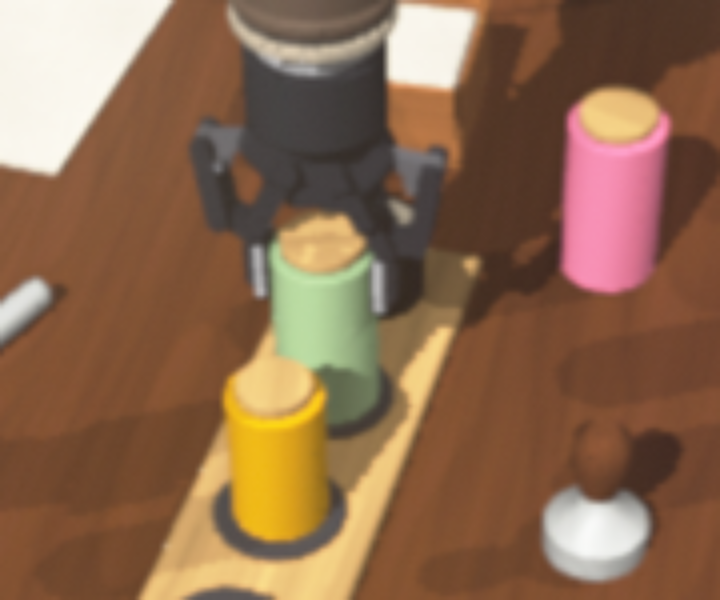

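```bash
python3 -m inch '[{"claw":0,"x":4,"y":-0.5,"z":-0.5,"rx":0,"ry":0,"rz":-0.1},{"claw":0,"x":0,"y":0,"z":0,"rx":0,"ry":0,"rz":0}]';  python3 -m inch '[{"claw":1,"x":0,"y":0,"z":0,"rx":0,"ry":0,"rz":0},{"claw":1,"x":0,"y":0,"z":0,"rx":0,"ry":0,"rz":0},{"claw":1,"x":0,"y":0,"z":0,"rx":0,"ry":0,"rz":0},{"claw":1,"x":0,"y":0,"z":0,"rx":0,"ry":0,"rz":0},{"claw":1,"x":0,"y":0,"z":0,"rx":0,"ry":0,"rz":0},{"claw":1,"x":-20,"y":0,"z":0,"rx":0,"ry":0,"rz":0},{"claw":1,"x":-40,"y":0,"z":0,"rx":0,"ry":0,"rz":0},{"claw":1,"x":-40,"y":0,"z":0,"rx":0,"ry":0,"rz":0},{"claw":1,"x":-30,"y":0,"z":0,"rx":0,"ry":0,"rz":0},{"claw":1,"x":0,"y":0,"z":0,"rx":0,"ry":0,"rz":0}]'
```

```text
clock: 16.2
ee_pos: [0.5987, -0.2267, 0.099]
eef_rot: [[0.005, 0.0, 1.0], [0.003, 1.0, -0.0], [-1.0, 0.003, 0.005]]
contact_force: [0.5, -0.3, -3.6]
gripper_width: 0.692
clock: 17.2
ee_pos: [0.5971, -0.2266, 0.2288]
eef_rot: [[-0.002, 0.0, 1.0], [0.003, 1.0, -0.0], [-1.0, 0.003, -0.002]]
contact_force: [0.7, -0.5, -0.4]
gripper_width: 1.0
```

```bash
python3 -m inch '[{"claw":1,"x":0,"y":25,"z":-18,"rx":0,"ry":0,"rz":0},{"claw":1,"x":0,"y":32,"z":-23,"rx":0,"ry":0,"rz":0},{"claw":1,"x":0,"y":32,"z":-23,"rx":0,"ry":0,"rz":0},{"claw":1,"x":0,"y":32,"z":-23,"rx":0,"ry":0,"rz":0},{"claw":1,"x":0,"y":32,"z":-23,"rx":0,"ry":0,"rz":0},{"claw":1,"x":0,"y":32,"z":-23,"rx":0,"ry":0,"rz":0},{"claw":1,"x":0,"y":32,"z":-23,"rx":0,"ry":0,"rz":0},{"claw":1,"x":0,"y":27,"z":-16,"rx":0,"ry":0,"rz":0},{"claw":1,"x":0,"y":0,"z":0,"rx":0,"ry":0,"rz":0}]'
python3 - <<'E'
from meas import *
im=r.get_image('top')
i=cv2.resize(im[160:300,260:460],None,fx=4,fy=4,interpolation=1)
a=np.linspace(0,2*np.pi,60)
for z,rr,P in((.016,.03,(.5953,-.23)),(.123,.03,(.5953,-.23)),(.131,.024,(.5953,-.23)),(0,.024,(.4228,.0145)),(.067,.024,(.4228,.0145)),(.075,.018,(.4228,.0145))):
    q=proj('top',np.c_[P[0]+rr*np.cos(a),P[1]+rr*np.sin(a),np.full(60,z)])
    cv2.polylines(i,[((q-[260,160]+.5)*4).round().astype(np.int32)],True,(255,0,255))
cv2.imwrite('pics/g10.png',i)
E
```

```text
clock: 18.1
ee_pos: [0.4163, 0.0247, 0.2242]
eef_rot: [[-0.005, -0.0, 1.0], [-0.0, 1.0, 0.0], [-1.0, -0.0, -0.005]]
contact_force: [-0.4, -0.3, 0.9]
gripper_width: 1.002
```

View pics/g10.png

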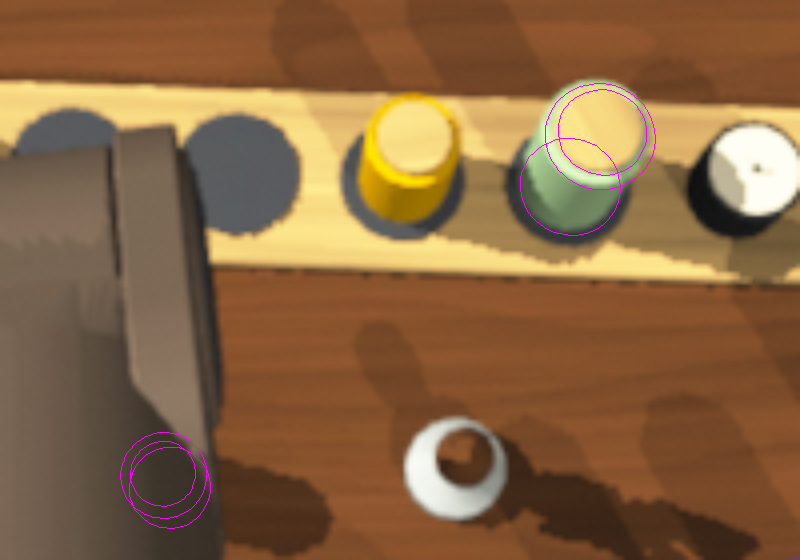

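```bash
python3 -m inch '[{"claw":1,"x":20,"y":-7,"z":9,"rx":0,"ry":-0.2,"rz":0},{"claw":1,"x":35,"y":-1,"z":0,"rx":0,"ry":0,"rz":0},{"claw":1,"x":35,"y":0,"z":0,"rx":0,"ry":0,"rz":0},{"claw":1,"x":0,"y":0,"z":0,"rx":0,"ry":0,"rz":0}]'
```

```text
clock: 18.55
ee_pos: [0.4302, 0.0117, 0.1325]
eef_rot: [[0.005, 0.003, 1.0], [-0.002, 1.0, -0.003], [-1.0, -0.002, 0.005]]
contact_force: [-0.9, -0.7, 0.4]
gripper_width: 0.997
```

```bash
python3 -m inch '[{"claw":1,"x":15,"y":5,"z":-5,"rx":-0.2,"ry":0.4,"rz":0.1},{"claw":1,"x":35,"y":0,"z":0,"rx":0,"ry":0,"rz":0},{"claw":1,"x":30,"y":0,"z":0,"rx":0,"ry":0,"rz":0},{"claw":1,"x":0,"y":0,"z":0,"rx":0,"ry":0,"rz":0}]'
```

```text
clock: 18.95
ee_pos: [0.4301, 0.0135, 0.0539]
eef_rot: [[0.003, 0.004, 1.0], [-0.001, 1.0, -0.004], [-1.0, -0.001, 0.003]]
contact_force: [-0.3, -0.4, 0.2]
gripper_width: 1.0
```

```bash
python3 -m inch '[{"claw":1,"x":4,"y":4.5,"z":-5,"rx":-0.2,"ry":0.2,"rz":0},{"claw":1,"x":0,"y":0,"z":0,"rx":0,"ry":0,"rz":0}]'; python3 - <<'E'
from h import *
im=r.get_image('side')
cv2.imwrite('pics/g11.png',cv2.resize(im[190:340,280:460],None,fx=4,fy=4))
E
```

```text
clock: 19.15
ee_pos: [0.4265, 0.0175, 0.052]
eef_rot: [[0.0, 0.002, 1.0], [-0.001, 1.0, -0.002], [-1.0, -0.001, 0.0]]
contact_force: [-1.2, -0.3, 0.2]
gripper_width: 1.0
```

View pics/g11.png

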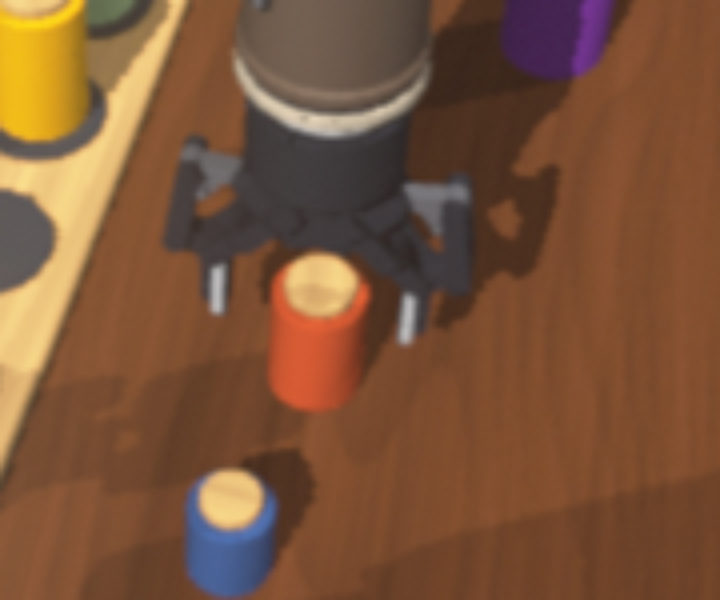

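```bash
python3 -m inch '[{"claw":0,"x":0,"y":0,"z":-1,"rx":0,"ry":0,"rz":0},{"claw":0,"x":0,"y":0,"z":0,"rx":0,"ry":0,"rz":0},{"claw":0,"x":0,"y":0,"z":0,"rx":0,"ry":0,"rz":0},{"claw":0,"x":0,"y":0,"z":0,"rx":0,"ry":0,"rz":0},{"claw":0,"x":0,"y":0,"z":0,"rx":0,"ry":0,"rz":0},{"claw":0,"x":0,"y":0,"z":0,"rx":0,"ry":0,"rz":0},{"claw":0,"x":0,"y":0,"z":0,"rx":0,"ry":0,"rz":0}]'
```

```text
clock: 19.9
ee_pos: [0.4282, 0.018, 0.0558]
eef_rot: [[0.007, 0.002, 1.0], [0.001, 1.0, -0.002], [-1.0, 0.001, 0.007]]
contact_force: [-0.6, 0.5, -0.5]
gripper_width: 0.548
```

```bash
python3 -m inch '[{"claw":0,"x":-20,"y":0,"z":0,"rx":0,"ry":0,"rz":0},{"claw":0,"x":-40,"y":0,"z":0,"rx":0,"ry":0,"rz":0},{"claw":0,"x":-40,"y":0,"z":0,"rx":0,"ry":0,"rz":0},{"claw":0,"x":0,"y":0,"z":0,"rx":0,"ry":0,"rz":0},{"claw":0,"x":0,"y":-6,"z":25,"rx":0,"ry":0,"rz":0},{"claw":0,"x":0,"y":-10,"z":40,"rx":0,"ry":0,"rz":0},{"claw":0,"x":0,"y":-10,"z":40,"rx":0,"ry":0,"rz":0},{"claw":0,"x":0,"y":-10,"z":40,"rx":0,"ry":0,"rz":0},{"claw":0,"x":0,"y":-6,"z":25,"rx":0,"ry":0,"rz":0},{"claw":0,"x":0,"y":0,"z":0,"rx":0,"ry":0,"rz":0}]'
```

```text
clock: 20.9
ee_pos: [0.5999, -0.0247, 0.1549]
eef_rot: [[-0.0, -0.002, 1.0], [0.003, 1.0, 0.002], [-1.0, 0.003, -0.0]]
contact_force: [0.6, -0.4, -1.2]
gripper_width: 0.55
```

```bash
python3 -m inch '[{"claw":0,"x":10,"y":-4,"z":11,"rx":0,"ry":0,"rz":-0.2},{"claw":0,"x":30,"y":-2,"z":0,"rx":0,"ry":0,"rz":0},{"claw":0,"x":30,"y":0,"z":0,"rx":0,"ry":0,"rz":0},{"claw":0,"x":0,"y":0,"z":0,"rx":0,"ry":0,"rz":0}]'
```

```text
clock: 21.3
ee_pos: [0.6085, -0.0306, 0.0801]
eef_rot: [[-0.005, -0.002, 1.0], [-0.001, 1.0, 0.002], [-1.0, -0.001, -0.005]]
contact_force: [-1.9, 0.6, -1.2]
gripper_width: 0.549
```

```bash
python3 -m inch '[{"claw":0,"x":4,"y":3,"z":1.5,"rx":0,"ry":-0.4,"rz":0},{"claw":0,"x":0,"y":0,"z":0,"rx":0,"ry":0,"rz":0}]'
```

```text
clock: 21.5
ee_pos: [0.6091, -0.0272, 0.0764]
eef_rot: [[0.001, -0.001, 1.0], [-0.0, 1.0, 0.001], [-1.0, -0.0, 0.001]]
contact_force: [0.3, 0.5, -1.1]
gripper_width: 0.548
```

```bash
python3 - <<'E'
from h import *
im=r.get_image('side');print(r.get_obs()['ee_pos'])
cv2.imwrite('pics/g12.png',cv2.resize(im[160:310,200:380],None,fx=4,fy=4))
E
```

```text
[ 0.60958219 -0.02763709  0.07707135]
```

View pics/g12.png

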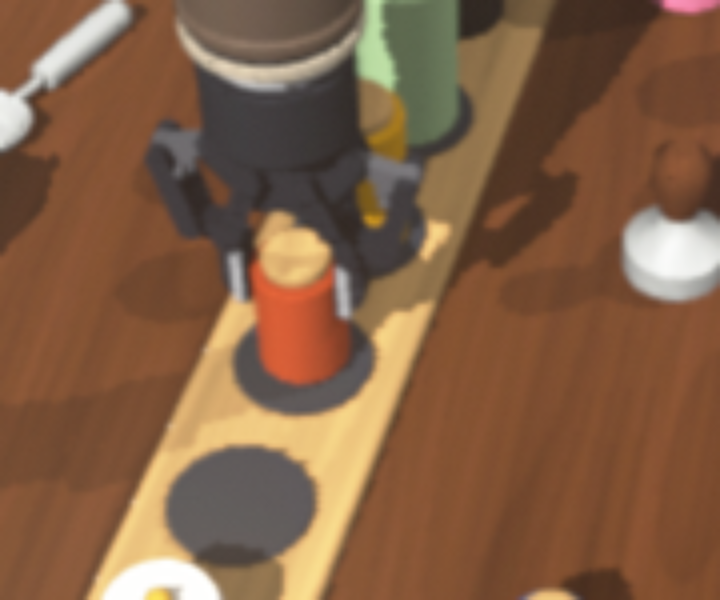

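```bash
python3 -m inch '[{"claw":0,"x":6,"y":0.5,"z":0.5,"rx":0,"ry":0,"rz":0},{"claw":0,"x":0,"y":0,"z":0,"rx":0,"ry":0,"rz":0}]'; python3 -m inch '[{"claw":0,"x":3,"y":0.5,"z":0,"rx":0,"ry":0,"rz":0},{"claw":0,"x":0,"y":0,"z":0,"rx":0,"ry":0,"rz":0}]'
```

```text
clock: 21.75
ee_pos: [0.6112, -0.0268, 0.0728]
eef_rot: [[0.006, -0.002, 1.0], [-0.0, 1.0, 0.002], [-1.0, -0.0, 0.006]]
contact_force: [-0.9, 0.2, -0.5]
gripper_width: 0.547
clock: 21.95
ee_pos: [0.6125, -0.0269, 0.0718]
eef_rot: [[0.009, -0.001, 1.0], [-0.0, 1.0, 0.001], [-1.0, -0.0, 0.009]]
contact_force: [0.6, 0.2, -1.6]
gripper_width: 0.55
```

```bash
python3 -m inch '[{"claw":0,"x":-1,"y":0,"z":-3,"rx":0,"ry":0.5,"rz":0},{"claw":0,"x":3,"y":0,"z":0,"rx":0,"ry":0,"rz":0}]'
```

```text
clock: 22.15
ee_pos: [0.6098, -0.027, 0.0711]
eef_rot: [[0.001, -0.001, 1.0], [0.0, 1.0, 0.001], [-1.0, 0.0, 0.001]]
contact_force: [-16.9, 1.6, 54.3]
gripper_width: 0.556
```

```bash
python3 -m inch '[{"claw":1,"x":-1,"y":0,"z":0,"rx":0,"ry":0,"rz":0},{"claw":1,"x":0,"y":0,"z":0,"rx":0,"ry":0,"rz":0},{"claw":1,"x":0,"y":0,"z":0,"rx":0,"ry":0,"rz":0},{"claw":1,"x":0,"y":0,"z":0,"rx":0,"ry":0,"rz":0},{"claw":1,"x":0,"y":0,"z":0,"rx":0,"ry":0,"rz":0},{"claw":1,"x":0,"y":0,"z":0,"rx":0,"ry":0,"rz":0}]'; python3 - <<'E'
from h import *
im=r.get_image('side');print(r.get_obs()['ee_pos'])
cv2.imwrite('pics/g13.png',cv2.resize(im[160:310,200:380],None,fx=4,fy=4))
E
```

```text
clock: 22.75
ee_pos: [0.6098, -0.0269, 0.0716]
eef_rot: [[0.001, -0.001, 1.0], [0.0, 1.0, 0.001], [-1.0, 0.0, 0.001]]
contact_force: [-0.5, 1.2, 0.4]
gripper_width: 1.001
[ 0.60979457 -0.02691309  0.07164866]
```

View pics/g13.png

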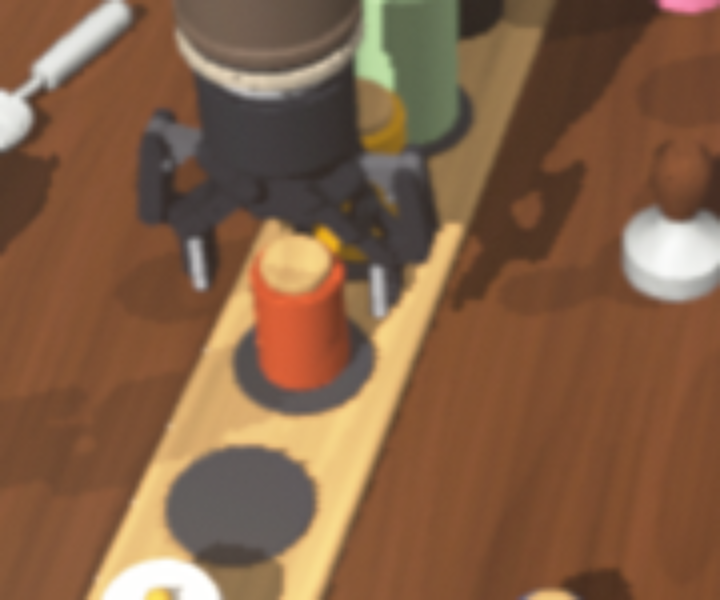

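```bash
python3 -m inch '[{"claw":1,"x":-20,"y":0,"z":0,"rx":0,"ry":0,"rz":0},{"claw":1,"x":-40,"y":0,"z":0,"rx":0,"ry":0,"rz":0},{"claw":1,"x":-40,"y":0,"z":0,"rx":0,"ry":0,"rz":0},{"claw":1,"x":0,"y":20,"z":-20,"rx":0,"ry":0,"rz":0},{"claw":1,"x":0,"y":33,"z":-33,"rx":0,"ry":0,"rz":0},{"claw":1,"x":0,"y":33,"z":-33,"rx":0,"ry":0,"rz":0},{"claw":1,"x":0,"y":33,"z":-33,"rx":0,"ry":0,"rz":0},{"claw":1,"x":0,"y":33,"z":-33,"rx":0,"ry":0,"rz":0},{"claw":1,"x":0,"y":12,"z":-11,"rx":0,"ry":0,"rz":0},{"claw":1,"x":0,"y":0,"z":0,"rx":0,"ry":0,"rz":0}]'
```

```text
clock: 23.8
ee_pos: [0.4414, 0.1408, 0.1745]
eef_rot: [[0.002, 0.001, 1.0], [-0.0, 1.0, -0.001], [-1.0, -0.0, 0.002]]
contact_force: [1.8, -0.5, -0.2]
gripper_width: 0.994
```

```bash
python3 -m inch '[{"claw":1,"x":20,"y":-4,"z":5,"rx":0,"ry":0.1,"rz":0},{"claw":1,"x":35,"y":-1,"z":0,"rx":0,"ry":0,"rz":0},{"claw":1,"x":35,"y":-1,"z":0,"rx":0,"ry":0,"rz":0},{"claw":1,"x":0,"y":0,"z":0,"rx":0,"ry":0,"rz":0}]'
```

```text
clock: 24.2
ee_pos: [0.4509, 0.1341, 0.0839]
eef_rot: [[0.007, -0.0, 1.0], [0.002, 1.0, 0.0], [-1.0, 0.002, 0.007]]
contact_force: [-0.3, -1.3, -0.0]
gripper_width: 1.001
```

```bash
python3 -m inch '[{"claw":1,"x":15,"y":3,"z":-4,"rx":0,"ry":0.4,"rz":-0.1},{"claw":1,"x":20,"y":0,"z":0,"rx":0,"ry":0,"rz":0},{"claw":1,"x":15,"y":0,"z":0,"rx":0,"ry":0,"rz":0},{"claw":1,"x":0,"y":0,"z":0,"rx":0,"ry":0,"rz":0}]'; python3 - <<'E'
from h import *
im=r.get_image('side');print(r.get_obs()['ee_pos'])
cv2.imwrite('pics/g14.png',cv2.resize(im[240:390,240:420],None,fx=4,fy=4))
E
```

```text
clock: 24.6
ee_pos: [0.452, 0.1348, 0.0366]
eef_rot: [[0.004, 0.005, 1.0], [0.0, 1.0, -0.005], [-1.0, 0.0, 0.004]]
contact_force: [-0.2, 0.5, -0.2]
gripper_width: 0.998
[0.45259817 0.13489194 0.0373821 ]
```

View pics/g14.png

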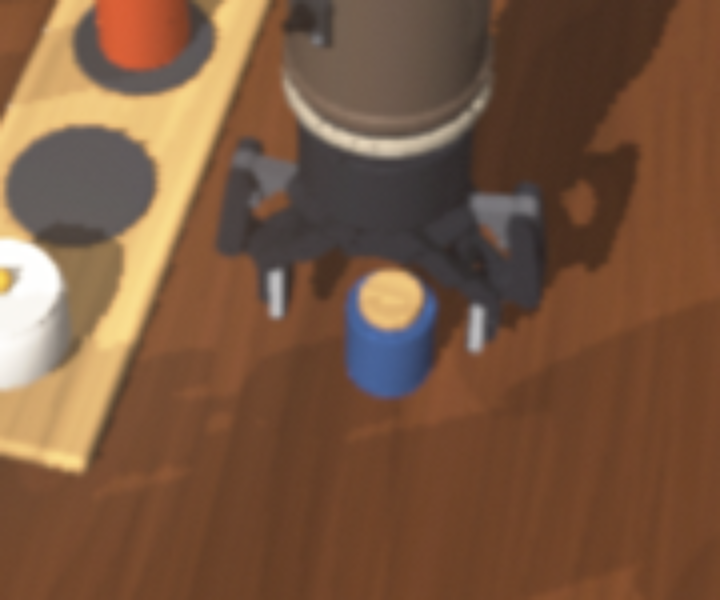

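```bash
python3 -m inch '[{"claw":1,"x":6,"y":2.5,"z":-6,"rx":-0.2,"ry":0.3,"rz":0},{"claw":1,"x":0,"y":0,"z":0,"rx":0,"ry":0,"rz":0},{"claw":0,"x":1,"y":0,"z":0,"rx":0,"ry":0,"rz":0},{"claw":0,"x":1,"y":0,"z":0,"rx":0,"ry":0,"rz":0},{"claw":0,"x":0,"y":0,"z":0,"rx":0,"ry":0,"rz":0},{"claw":0,"x":0,"y":0,"z":0,"rx":0,"ry":0,"rz":0},{"claw":0,"x":0,"y":0,"z":0,"rx":0,"ry":0,"rz":0},{"claw":0,"x":0,"y":0,"z":0,"rx":0,"ry":0,"rz":0},{"claw":0,"x":0,"y":0,"z":0,"rx":0,"ry":0,"rz":0}]'
```

```text
clock: 25.55
ee_pos: [0.4487, 0.1382, 0.0329]
eef_rot: [[0.004, 0.002, 1.0], [0.004, 1.0, -0.002], [-1.0, 0.004, 0.004]]
contact_force: [-0.8, 0.1, -1.4]
gripper_width: 0.478
```

```bash
python3 -m inch '[{"claw":0,"x":-20,"y":0,"z":0,"rx":0,"ry":0,"rz":0},{"claw":0,"x":-40,"y":0,"z":0,"rx":0,"ry":0,"rz":0},{"claw":0,"x":-40,"y":0,"z":0,"rx":0,"ry":0,"rz":0},{"claw":0,"x":0,"y":0,"z":0,"rx":0,"ry":0,"rz":0},{"claw":0,"x":0,"y":-9,"z":25,"rx":0,"ry":0,"rz":0},{"claw":0,"x":0,"y":-13,"z":37,"rx":0,"ry":0,"rz":0},{"claw":0,"x":0,"y":-13,"z":37,"rx":0,"ry":0,"rz":0},{"claw":0,"x":0,"y":-13,"z":37,"rx":0,"ry":0,"rz":0},{"claw":0,"x":0,"y":-9,"z":25,"rx":0,"ry":0,"rz":0},{"claw":0,"x":0,"y":0,"z":0,"rx":0,"ry":0,"rz":0}]'
```

```text
clock: 26.55
ee_pos: [0.6116, 0.0797, 0.1322]
eef_rot: [[-0.002, -0.003, 1.0], [0.003, 1.0, 0.003], [-1.0, 0.003, -0.002]]
contact_force: [0.5, -0.8, -1.0]
gripper_width: 0.483
```

```bash
python3 -m inch '[{"claw":0,"x":15,"y":-5,"z":4,"rx":0.2,"ry":0,"rz":-0.2},{"claw":0,"x":30,"y":-2,"z":0,"rx":0,"ry":0,"rz":0},{"claw":0,"x":25,"y":-1,"z":0,"rx":0,"ry":0,"rz":0},{"claw":0,"x":0,"y":0,"z":0,"rx":0,"ry":0,"rz":0}]'
```

```text
clock: 26.95
ee_pos: [0.6124, 0.0716, 0.0555]
eef_rot: [[-0.006, 0.0, 1.0], [-0.001, 1.0, -0.0], [-1.0, -0.001, -0.006]]
contact_force: [-0.8, 0.2, -0.9]
gripper_width: 0.48
```

```bash
python3 -m inch '[{"claw":0,"x":2,"y":3,"z":3,"rx":0,"ry":-0.4,"rz":0},{"claw":0,"x":0,"y":0,"z":0,"rx":0,"ry":0,"rz":0}]'; python3 - <<'E'
from h import *
im=r.get_image('side');print(r.get_obs()['ee_pos'])
cv2.imwrite('pics/g15.png',cv2.resize(im[200:350,180:360],None,fx=4,fy=4))
E
```

```text
clock: 27.15
ee_pos: [0.6142, 0.0752, 0.0529]
eef_rot: [[-0.001, 0.0, 1.0], [-0.001, 1.0, -0.0], [-1.0, -0.001, -0.001]]
contact_force: [0.6, 0.6, -0.8]
gripper_width: 0.482
[0.61446578 0.07487465 0.05340871]
```

View pics/g15.png

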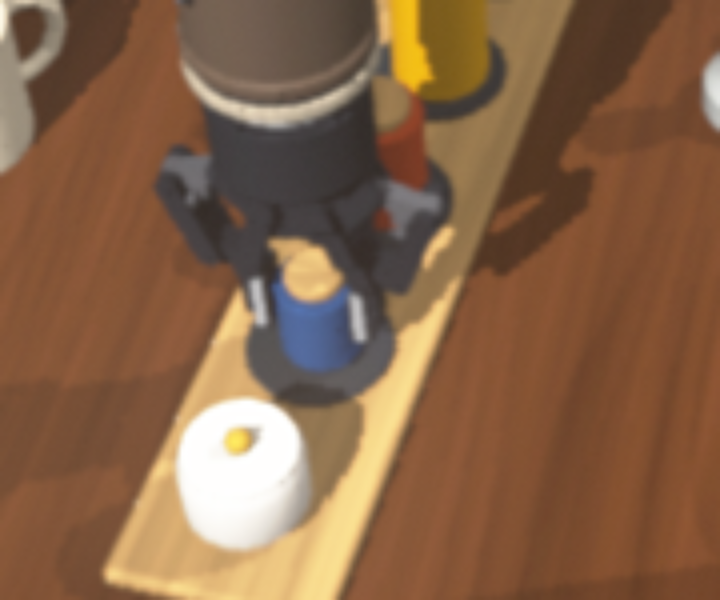

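```bash
python3 -m inch '[{"claw":0,"x":4,"y":0,"z":0.5,"rx":0,"ry":0,"rz":0},{"claw":0,"x":0,"y":0,"z":0,"rx":0,"ry":0,"rz":0}]'
```

```text
clock: 27.4
ee_pos: [0.6159, 0.0755, 0.0509]
eef_rot: [[0.002, -0.0, 1.0], [-0.0, 1.0, 0.001], [-1.0, -0.0, 0.002]]
contact_force: [0.3, 0.7, -1.2]
gripper_width: 0.479
```

```bash
python3 -m inch '[{"claw":0,"x":3,"y":-0.5,"z":-0.5,"rx":0,"ry":0,"rz":0},{"claw":0,"x":0,"y":0,"z":0,"rx":0,"ry":0,"rz":0}]'
```

```text
clock: 27.6
ee_pos: [0.6166, 0.0751, 0.0494]
eef_rot: [[0.005, -0.001, 1.0], [0.0, 1.0, 0.001], [-1.0, 0.0, 0.005]]
contact_force: [0.1, -0.3, -0.7]
gripper_width: 0.478
```

Within about 0.5 mm of the expected contact height, so release and go up and clear of the board.

```bash
python3 -m inch '[{"claw":1,"x":0,"y":0,"z":0,"rx":0,"ry":0,"rz":0},{"claw":1,"x":0,"y":0,"z":0,"rx":0,"ry":0,"rz":0},{"claw":1,"x":0,"y":0,"z":0,"rx":0,"ry":0,"rz":0},{"claw":1,"x":0,"y":0,"z":0,"rx":0,"ry":0,"rz":0},{"claw":1,"x":0,"y":0,"z":0,"rx":0,"ry":0,"rz":0},{"claw":1,"x":-20,"y":0,"z":0,"rx":0,"ry":0,"rz":0},{"claw":1,"x":-40,"y":0,"z":0,"rx":0,"ry":0,"rz":0},{"claw":1,"x":-40,"y":0,"z":0,"rx":0,"ry":0,"rz":0},{"claw":1,"x":-40,"y":0,"z":0,"rx":0,"ry":0,"rz":0},{"claw":1,"x":-30,"y":0,"z":0,"rx":0,"ry":0,"rz":0}]'
python3 -m inch '[{"claw":1,"x":0,"y":20,"z":-20,"rx":0,"ry":0,"rz":0},{"claw":1,"x":0,"y":35,"z":-33,"rx":0,"ry":0,"rz":0},{"claw":1,"x":0,"y":35,"z":-33,"rx":0,"ry":0,"rz":0},{"claw":1,"x":0,"y":35,"z":-33,"rx":0,"ry":0,"rz":0},{"claw":1,"x":0,"y":35,"z":-33,"rx":0,"ry":0,"rz":0},{"claw":1,"x":0,"y":35,"z":-33,"rx":0,"ry":0,"rz":0},{"claw":1,"x":0,"y":20,"z":-20,"rx":0,"ry":0,"rz":0},{"claw":1,"x":0,"y":0,"z":0,"rx":0,"ry":0,"rz":0}]'
cat > fin.py <<'E'
from meas import *
C=dict(green=(.5953,-.23),yellow=(.6016,-.1306),red=(.6083,-.031),blue=(.6141,.069))
S=dict(green=(.5958,-.2223),yellow=(.6026,-.1233),red=(.6089,-.0241),blue=(.6156,.0755))
a=np.linspace(0,2*np.pi,60)
for n,CC,(x0,y0,w,h) in(('top',C,(220,150,250,100)),('side',S,(210,120,160,220))):
    im=r.get_image(n);f=3.2 if n=='top' else 2.7
    i=cv2.resize(im[y0:y0+h,x0:x0+w],None,fx=f,fy=f,interpolation=1);j=i.copy()
    for q,P in CC.items():
        for z,rr in((.016,H[q][1]/2),(.016+H[q][0],H[q][2]/2),(.008+H[q][0],H[q][1]/2)):
            p=proj(n,np.c_[P[0]+rr*np.cos(a),P[1]+rr*np.sin(a),np.full(60,z)])
            cv2.polylines(j,[((p-[x0,y0]+.5)*f).round().astype(np.int32)],True,(255,0,255))
    cv2.imwrite(f'pics/fin_{n}.png',np.vstack([i,j]) if n=='top' else np.hstack([i,j])[:600,:])
E
python3 fin.py
```

```text
clock: 28.6
ee_pos: [0.6127, 0.0745, 0.22]
eef_rot: [[-0.005, 0.0, 1.0], [-0.003, 1.0, -0.0], [-1.0, -0.003, -0.005]]
contact_force: [0.4, -0.2, -0.0]
gripper_width: 1.004
clock: 29.4
ee_pos: [0.4043, 0.2955, 0.2247]
eef_rot: [[0.008, 0.004, 1.0], [0.0, 1.0, -0.004], [-1.0, 0.0, 0.008]]
contact_force: [0.7, 1.3, -0.1]
gripper_width: 1.0
```

View pics/fin_top.png

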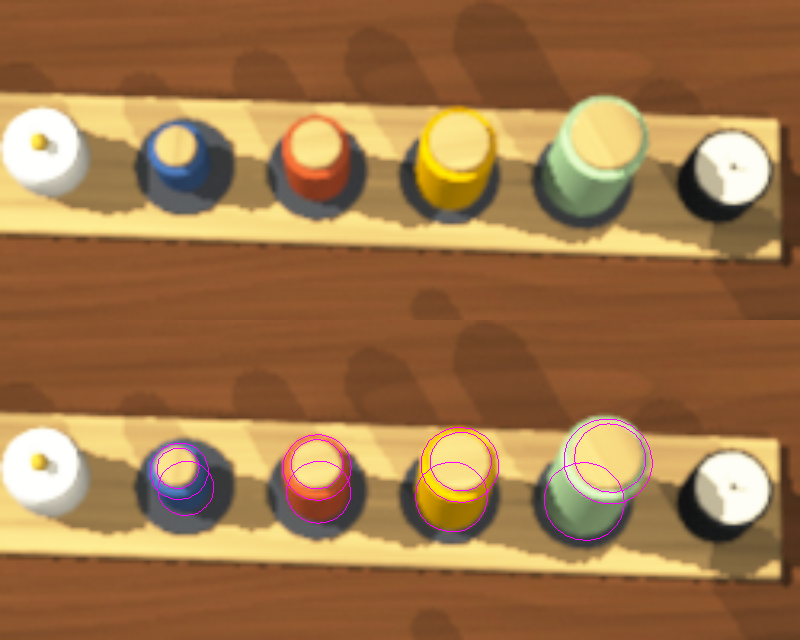

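View pics/fin_side.png

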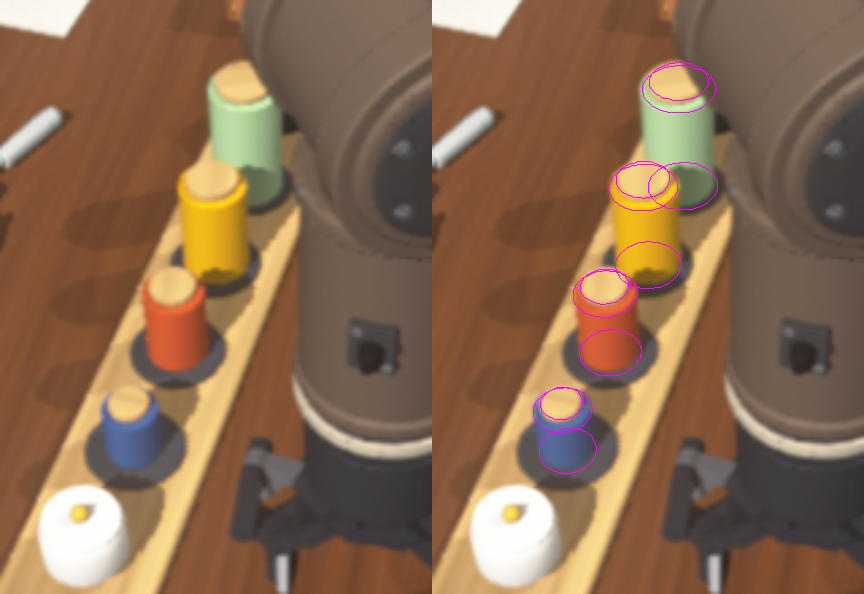

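```bash
python3 - <<'E'
from meas import *
C=dict(green=(.5953,-.23),yellow=(.6016,-.1306),red=(.6083,-.031),blue=(.6141,.069))
im=r.get_image('top');hsv=cv2.cvtColor(im,cv2.COLOR_BGR2HSV).astype(int)
yy,xx=np.mgrid[:480,:640]
for q,P in C.items():
    h=H[q][0]+.016;p=proj('top',[*P,h])[0]
    R=np.linalg.norm(proj('top',[P[0],P[1]+H[q][1]/2,h])[0]-p)
    m=((hsv[...,0]>=12)&(hsv[...,0]<29)&(hsv[...,1]>50)&(hsv[...,1]<150)&(hsv[...,2]>180)&(np.hypot(xx-p[0]+2,yy-p[1]+2)<R*0.98))
    nn,lab,st,cen=cv2.connectedComponentsWithStats(m.astype(np.uint8));k=1+np.argmax(st[1:,4])
    ct=max(cv2.findContours((lab==k).astype(np.uint8),0,1)[0],key=cv2.contourArea);(c,ax,_)=cv2.fitEllipse(ct)
    w=atz('top',c,h);print(q,st[k,4],np.round(c,1),np.round(ax,1),'offset mm',((w[:2]-P)*1000).round(1))
i=cv2.resize(im[160:240,260:320],None,fx=8,fy=8,interpolation=2)[:600]
cv2.imwrite('pics/z1.png',i)
E
```

```text
green 373 [409.5 191.8] [20.3 22.1] offset mm [1.6 1.2]
yellow 254 [363.2 193.9] [16.9 17.4] offset mm [-0.7  0.3]
red 187 [318.3 194.7] [14.4 14.8] offset mm [-0.5  0.4]
blue 122 [274.4 195.3] [11.3 11.9] offset mm [1.  1.3]
```

View pics/z1.png

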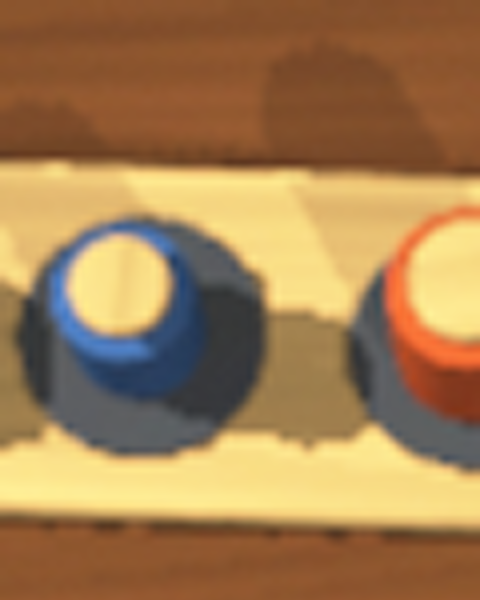

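```bash
python3 - <<'E'
from h import *
im=r.get_image('top');a=cv2.imread('pics/top0.png')
for s in ((slice(185,215),slice(220,248)),(slice(190,222),slice(432,463)),(slice(240,335),slice(405,510)),(slice(262,292),slice(358,390))):
    print(np.abs(im[s].astype(int)-a[s]).mean().round(2))
print(r.get_obs()['contact_force']); r.job_done()
E
```

```text
4.81
16.53
18.04
5.64
[0.90012262 0.26229115 0.40809238]
the job is handed in; nothing more can be done
```

I stood all four canisters upright on the coasters and handed the job in at about 30 s. From the candle end to the sugar pot end the order is green, yellow, red, blue. The pink and purple look-alikes and the tamper were left alone.

**Centring:** after the last release, the top camera put each lid within 2 mm of its coaster's centre: green (1.6, 1.2) mm, yellow (-0.7, 0.3), red (-0.5, 0.4), blue (1.0, 1.3).

**Checks that disagreed or were weak:**
- **Camera mismatch:** the two cameras differ by about 7 mm along the row. I therefore placed by the difference between canister and coaster seen in the same camera. The side overlay fitted the lids roughly, but its base outlines sat several millimetres off.
- **Yellow:** a side-view fit of its body put it about 4 to 6 mm off centre. I went with the top view and the visible coaster rim, which showed it centred.
- **Force on red:** while red was being set down, the force reading reached 54 N for a moment, pressing through the canister held in the fingers. That is below the 120 N wrist limit, and it cleared on release.
- **Candle and sugar pot:** the arm never reached for either, and both look to be in place in the last picture. A before-and-after comparison of the top picture showed some change at the candle (16.5) and at the look-alikes, which I put down to shifted shadows and green being gone. I did not measure their positions again.

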